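Cap the crushed-can tub and slide it to its mark

TASK

Put every crushed blue can into the square tub, then find out by trying which of the three look-alike lids goes over the tub's rim, and press that one down until it snaps fully home; leave the two that do not fit lying flat on the table, handle up. Then slide the closed tub along the table, without lifting it, until it sits squarely in the middle of the other white marked square, the empty one near the crusher. Do not disturb the other things on the table.

Things in the scene. Friction and masses are not known exactly. Their poses are not given: they have to be found in the camera images.
- tub: open square white plastic tub, 124 mm square outside, 118 mm tall, walls 3 mm, floor 4 mm, about 550 g, loose; it starts on the fill mark. Origin: centre of the underside, z up, x and y square to the walls. Its base slides easily on the acrylic. It must never be raised more than 10 mm off the table
- tub_rim (a point): centre of the tub's mouth, at rim height. On the +y and -y faces, 13 mm below the rim, a sprung catch 3.5 mm proud. The fitting lid drops freely to 11 mm above its seat, then needs about 5 to 12 N to snap over the catches until its top plate lies on the rim (lid origin 20 mm below this point); then the tub can be dragged by the lid's handle
- lid_a: one of three loose square lids that look alike, grey plastic, 137 mm, about 130 g, 20 mm skirt under a 4 mm top plate. They differ only inside the skirt: two are too narrow and rest on the tub's rim (20 mm proud), one goes over with 1.7 mm play each way, in any quarter turn; their places are swapped. Origin: centre of the skirt's foot, z up; starts flat, handle up
- lid_b: one of three loose square lids that look alike, grey plastic, 137 mm, about 130 g, 20 mm skirt under a 4 mm top plate. They differ only inside the skirt: two are too narrow and rest on the tub's rim (20 mm proud), one goes over with 1.7 mm play each way, in any quarter turn; their places are swapped. Origin: centre of the skirt's foot, z up; starts flat, handle up
- lid_c: one of three loose square lids that look alike, grey plastic, 137 mm, about 130 g, 20 mm skirt under a 4 mm top plate. They differ only inside the skirt: two are too narrow and rest on the tub's rim (20 mm proud), one goes over with 1.7 mm play each way, in any quarter turn; their places are swapped. Origin: centre of the skirt's foot, z up; starts flat, handle up
- lid_a_handle (a point): centre of the top face of the black bar handle of this lid, 56 mm above the lid's origin; the bar is 62 mm long (lid's x), 16 mm wide (y), 32 mm high, centred on the lid's top plate
- lid_b_handle (a point): centre of the top face of the black bar handle of this lid, 56 mm above the lid's origin; the bar is 62 mm long (lid's x), 16 mm wide (y), 32 mm high, centred on the lid's top plate
- lid_c_handle (a point): centre of the top face of the black bar handle of this lid, 56 mm above the lid's origin; the bar is 62 mm long (lid's x), 16 mm wide (y), 32 mm high, centred on the lid's top plate
- can_1: crushed blue drinks can, a round puck 60 mm in diameter and 22 mm high, 30 g, loose, lying flat. Origin: centre of its underside. Three to five cans are present, the absent ones read None from the start
- can_2: crushed blue drinks can, a round puck 60 mm in diameter and 22 mm high, 30 g, loose, lying flat. Origin: centre of its underside. Three to five cans are present, the absent ones read None from the start
- can_3: crushed blue drinks can, a round puck 60 mm in diameter and 22 mm high, 30 g, loose, lying flat. Origin: centre of its underside. Three to five cans are present, the absent ones read None from the start
- can_4: crushed blue drinks can, a round puck 60 mm in diameter and 22 mm high, 30 g, loose, lying flat. Origin: centre of its underside. Three to five cans are present, the absent ones read None from the start
- can_5: crushed blue drinks can, a round puck 60 mm in diameter and 22 mm high, 30 g, loose, lying flat. Origin: centre of its underside. Three to five cans are present, the absent ones read None from the start
- store_mark: the empty white outlined square painted on the table near the crusher, 148 mm between line centres, flat; origin at its centre, x and y along its sides. The tub's goal: its sides parallel to the outline (any quarter turn)
- fill_mark: the same white outline, on which the tub starts
- crusher: press-button can crusher, fixed, on a steel base 240 x 200 mm (x, y), 375 mm tall; origin under the base's centre; not used
- saucer: white saucer, 130 mm across, 18 mm tall; leave alone
- spoon: wooden spoon, 240 mm long, lying flat; leave alone
- spool: wooden thread spool standing up, 48 mm across, 56 mm tall; leave alone
- oil_bottle: small white oil bottle, 48 mm across, 130 mm tall; leave alone
- mug: blue mug, 80 mm across, 90 mm tall; leave alone
Not all that is in view belongs to the job. What is shaped like the can_3 but brown or yellow is not meant.

How it is judged:
By the outcome, as a careful person would: the job done as asked, in the order asked, and still so for the second after the job is handed in, with the robot touching nothing.
Of can_1, can_2, can_3, can_4, can_5 only 3 to 5 are there at a start; the rules pass over those that are not, and their reading is None.
At some moment in a run one of can_1, can_2, can_3, can_4, can_5, tub may be knocked a few centimetres aside while the robot is not near it.
It also fails if it takes over 210 s, if anything falls off the work surface, if the arm or the gripper's body presses on something with over 40 N, if the wrist force passes 120 N, or if a joint passes its speed limit or range.

ROBOT

A 6-joint arm with a two-finger parallel gripper is mounted at the origin on the work surface. World frame = base frame: x ahead of the robot, y to its left, z up, the work surface at z = 0. Lengths are in m, angles in rad, forces in N, time in s.
With the tool pointing down it reaches from about 0.425 to 0.95 m from the base axis. Payload 3.5 kg.
Tool frame: the origin (TCP) lies at the very end of the fingers, on their centre line; the grasp point (between the pads) lies 19 mm behind it; z points along the fingers, y is the direction in which the jaws open and shut (so a half turn about z gives the same grasp; the last joint's range is limited). The gripper opens to 85 mm and grips with 20 to 120 N. Pads are 22 mm wide; open, the fingers measure 114 mm over their backs; the gripper's body (76 mm by 85 mm) begins 54 mm behind the grasp point. The pads swing forward as they close: fully open they stand 13 mm farther back than shut.
Start: joints at [-1.282, 0.286, 1.577, -0, 1.279, -0.15], TCP at [0.287, -0.611, 0.231] pointing down, gripper open.
Joint ranges: [-2.77, 2.77], [-0.9, 2.22], [0.21, 2.48], [-1.53, 4.67], [0.24, 2.81], [-2.84, 2.84]. Speed limits (rad/s): [2.79, 2.79, 3.14, 3.14, 3.14, 3.14].

INTERFACE

Orientations are given as a unit quaternion [x, y, z, w].
In Python, from plant import ctrl, eyes, ticket gives the robot as it stands.
- The arm moves only by the tool send_rows, never from a script. Its arguments are lists of equal length, an entry for each row: "translation": the shift along the tool's x, y, z in units of 30 mm (1.0 is 30 mm), a list of three; "rotation": the turn, a rotation vector about the tool's x, y, z in units of 5 degrees (1.0 is 5 degrees), a list of three; "grip": the finger opening in mm, from 0 to 85.4. A call has 1 to 5 rows; each row shifts and turns the commanded pose from where the row before left it, along the tool's axes as they then stand; what a row does not reach is not made up. A row lasts 1/8 s, in which the tool goes at most 62.5 mm and 10.7 degrees, less where a joint would pass 70% of its speed; a pose out of reach is approached as far as the arm can. A call is refused whole if a number of a shift passes 1 or a number of a turn 1, either way. A call with a gripper value outside its range is refused whole. The fingers move at their own pace and stop on an object; "squeeze" is the grip in N (left out, the last holds). Time passes only in rows, so rows that do not move let the fingers close. It gives the time, the measured TCP pose, the force and the opening at its end, in the units of the state.
- ctrl.get_state(): the state, without advancing time (a new reading comes with each control period).
- eyes.read_camera(name): name is "scene" or "top" or "wrist"; returns a dict with "image" (420x560x3 uint8, blue, green, red), "mtx" (3x3 intrinsics, pixels), "dist_coeffs" ([k1, k2, p1, p2, k3] as OpenCV has them; the pictures are not rectified), "xyz" and "orientation" of the camera in the world; the wrist camera has in their place "hand_eye" (4x4, takes a point from camera to tool coordinates, whose origin is the TCP and whose axes are the flange's). Camera axes: x right, y down, z forward; pixel columns grow to the right and rows downward; lengths in m; the calibration is good to about 2 mm. A picture is of the moment at which its call begins: read the wrist's pose just before it. There is no depth.
- ticket.sign_off(): hands the job in, once; it reports no verdict.
The state is a dict: "time": time; "qpos": joint angles; "dq": joint speeds; "joint_efforts": joint torques, N m; "eef_pos": TCP position; "tcp_rot": TCP orientation; "contact_force": force on the tool from outside, world axes, zero at the start; "wrist_torque": the same for the moment, N m; "opening": opening from 0.0 (shut) to 1.0 (fully open).
Only numpy, scipy, OpenCV 4.12 (cv2) and the standard library are available. Lean on these libraries where they do the work, as an engineer would, in place of code of your own. Each camera call takes 0.05 s, during which the arm holds its last target. There are 200 camera calls.

## Working session

There is one attempt and no reset: what is moved stays moved. The work goes in short steps, Python scripts to look and compute and a tool call to move; the robot and the scene stay as the last step left them, time stands still between calls to the robot, and variables do not carry over. Pictures are saved under pics/ and viewed, about 12 in all and at most 16, crops included, and the job is handed in when it is done.

Besides the shell and the picture viewer there is one more tool, called after ">>>" as name(argument=value, ...) on one line, values as JSON. send_rows: Moves the arm, as the interface text tells. Its arguments: {"type":"object","properties":{"translation":{"type":"array"},"rotation":{"type":"array"},"grip":{"type":"array"},"squeeze":{"type":"number"}},"required":["translation","rotation","grip"]}

```bash
mkdir -p pics && ls
cat > h.py <<'E'
import numpy as np, cv2
from scipy.spatial.transform import Rotation as R
from plant import ctrl, eyes, ticket
def cam(name):
    s=ctrl.get_state(); d=eyes.read_camera(name)
    if name=='wrist':
        T=np.eye(4);T[:3,:3]=R.from_quat(s['tcp_rot']).as_matrix();T[:3,3]=s['eef_pos']
        d['T']=T@np.array(d['hand_eye'])
    else:
        T=np.eye(4);o=np.array(d['orientation'])
        T[:3,:3]=o if o.shape==(3,3) else R.from_quat(o).as_matrix();T[:3,3]=d['xyz'];d['T']=T
    return d
def ray(d,px,z):
    u=cv2.undistortPoints(np.array(px,float).reshape(-1,1,2),np.array(d['mtx']),np.array(d['dist_coeffs'])).reshape(-1,2)
    v=np.c_[u,np.ones(len(u))]@d['T'][:3,:3].T; o=d['T'][:3,3]
    return o+v*((z-o[2])/v[:,2])[:,None]
def proj(d,P):
    Ti=np.linalg.inv(d['T']);p,_=cv2.projectPoints(np.array(P,float).reshape(-1,1,3),cv2.Rodrigues(Ti[:3,:3])[0],Ti[:3,3],np.array(d['mtx']),np.array(d['dist_coeffs']))
    return p.reshape(-1,2)
def st():
    s=ctrl.get_state();print({k:np.round(s[k],4).tolist() for k in ('time','eef_pos','tcp_rot','contact_force','opening','qpos')})
    return s
E
python3 - <<'E'
from h import *
st()
for n in('scene','top'):
    d=cam(n);cv2.imwrite(f'pics/{n}0.png',d['image']);print(n,d['xyz'],d['orientation'],d['mtx'])
d=cam('wrist');print(d['hand_eye'])
E
```

```text
pics
{'time': 0.0, 'eef_pos': [0.2866, -0.6104, 0.2299], 'tcp_rot': [0.976, 0.2176, -0.0001, -0.0012], 'contact_force': [0.1521, -0.4406, 0.0068], 'opening': 0.9983, 'qpos': [-1.282, 0.2872, 1.5782, 0.0, 1.2786, -0.15]}
scene [1.32107062 0.34361161 1.03117703] [ 0.47742042  0.79619636 -0.31994809 -0.189141  ] [[410.12184911   0.         274.15231279]
 [  0.         410.12184911 208.98078403]
 [  0.           0.           1.        ]]
top [ 0.41664229 -0.09811476  1.0843913 ] [ 0.71325975 -0.69777074  0.0483579  -0.04514452] [[381.70316193   0.         283.65477961]
 [  0.         381.70316193 214.47844145]
 [  0.           0.           1.        ]]
[[ 4.56121208e-04 -9.61020961e-01 -2.76475143e-01  6.95975243e-02]
 [ 9.99999219e-01  7.60090351e-04 -9.92284169e-04 -3.98525133e-04]
 [ 1.16375197e-03 -2.76474474e-01  9.61020557e-01 -1.42221401e-01]
 [ 0.00000000e+00  0.00000000e+00  0.00000000e+00  1.00000000e+00]]
```

View pics/top0.png

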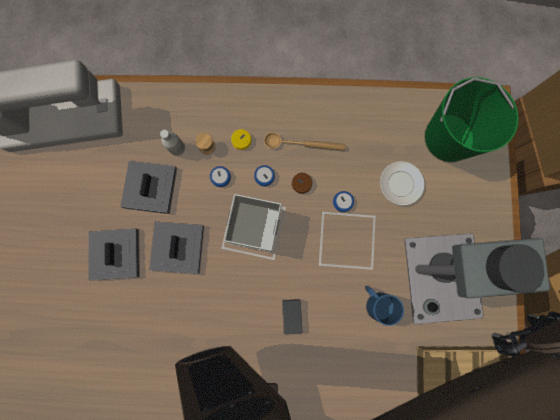

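View pics/scene0.png

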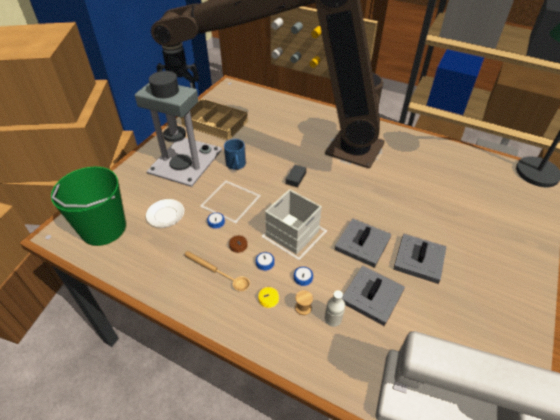

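The top view shows three blue-and-white cans at about (220,177), (264,176) and (343,202). The brown (301,183) and yellow (241,140) ones are decoys. The lids are at (148,187), (177,247) and (113,254), the tub at (254,225), and the empty mark at (347,241).

```bash
cat > m.py <<'E'
from h import *
d=cam('top');im=d['image'];hsv=cv2.cvtColor(im,cv2.COLOR_BGR2HSV)
def blobs(m,a0,a1):
    c,_=cv2.findContours(m.astype(np.uint8)*255,cv2.RETR_EXTERNAL,cv2.CHAIN_APPROX_NONE)
    return [k for k in c if a0<cv2.contourArea(k)<a1]
print('blue')
for k in blobs(cv2.inRange(hsv,(105,110,40),(130,255,255)),60,3000):
    (u,v),r=cv2.minEnclosingCircle(k);print(np.round((u,v,r)),np.round(ray(d,[(u,v)],.02)[0],4))
print('black handle')
roi=im[150:290,80:215]
g=im.max(axis=2)
m=(g<35);m[:,215:]=0;m[:150]=0;m[290:]=0
for k in blobs(m,60,2000):
    P=cv2.minAreaRect(k);q=ray(d,cv2.boxPoints(P),.056);print(np.round(P[0]),np.round(P[1]),np.round(q.mean(0),4),P[2])
print('lid plates')
m=((im.max(2).astype(int)-im.min(2))<22)&(g<110);m[:,215:]=0;m[:150]=0;m[290:]=0
m=cv2.morphologyEx(m.astype(np.uint8),cv2.MORPH_OPEN,np.ones((5,5)))
for k in blobs(m,800,5000):
    P=cv2.minAreaRect(k);q=ray(d,cv2.boxPoints(P),.024);e=q[1]-q[0]
    print(np.round(P[0]),np.round(P[1],1),np.round(q.mean(0),4),np.linalg.norm(e).round(3),np.linalg.norm(q[2]-q[1]).round(3),np.degrees(np.arctan2(e[1],e[0])).round(1)%90)
print('white')
m=((im.max(2).astype(int)-im.min(2))<45)&(g>150)
for k in blobs(m,100,6000):
    P=cv2.minAreaRect(k);q=ray(d,cv2.boxPoints(P),0);e=q[1]-q[0]
    print(np.round(P[0]),np.round(P[1],1),np.round(q.mean(0),4),np.linalg.norm(e).round(3),np.linalg.norm(q[2]-q[1]).round(3),np.degrees(np.arctan2(e[1],e[0])).round(1)%90)
cv2.imwrite('pics/crop1.png',cv2.resize(im[120:300,80:400],(800,450),interpolation=cv2.INTER_CUBIC))
E
python3 m.py
```

```text
blue
[343. 201.  10.] [ 0.6008 -0.2688  0.02  ]
[220. 176.  10.] [0.6649 0.0828 0.02  ]
[264. 175.  10.] [ 0.6697 -0.0427  0.02  ]
black handle
[110. 254.] [21.  7.] [0.4364 0.3686 0.056 ] 90.0
[175. 246.] [21.  6.] [0.46   0.1899 0.056 ] 90.0
[146. 185.] [ 7. 21.] [0.6273 0.2817 0.056 ] 8.13010311126709
lid plates
[114. 254.] [50. 50.] [0.4363 0.3706 0.024 ] 0.144 0.139 1.4000000000000057
[177. 247.] [51.  49.2] [0.4598 0.1941 0.024 ] 0.137 0.144 89.4
[149. 187.] [50.6 48.8] [0.6288 0.2849 0.024 ] 0.141 0.149 86.5
white
[250. 241.] [54.6 26. ] [ 0.4818 -0.0076  0.    ] 0.074 0.156 79.8
[347. 240.] [54.9 54.4] [ 0.4914 -0.2846  0.    ] 0.155 0.158 86.4
[265. 229.] [20.2 40.1] [ 0.5193 -0.0497  0.    ] 0.115 0.058 79.3
[344. 200.] [13. 13.] [ 0.6056 -0.2734  0.    ] 0.038 0.038 1.4000000000000057
[219. 176.] [13. 14.] [0.6713 0.0891 0.    ] 0.041 0.039 1.2000000000000028
[264. 174.] [13. 14.] [ 0.6771 -0.0418  0.    ] 0.041 0.039 1.2999999999999972
[402. 183.] [44.5 42.4] [ 0.6629 -0.4449  0.    ] 0.13 0.13 45.7
[ 10. 141.] [10. 21.] [0.768  0.7347 0.    ] 0.069 0.032 0.09999999999999432
[105.  90.] [21. 14.] [0.9309 0.4523 0.    ] 0.044 0.069 0.0
[37. 80.] [26.4 78.7] [0.9669 0.6772 0.    ] 0.257 0.091 8.599999999999994
```

View pics/crop1.png

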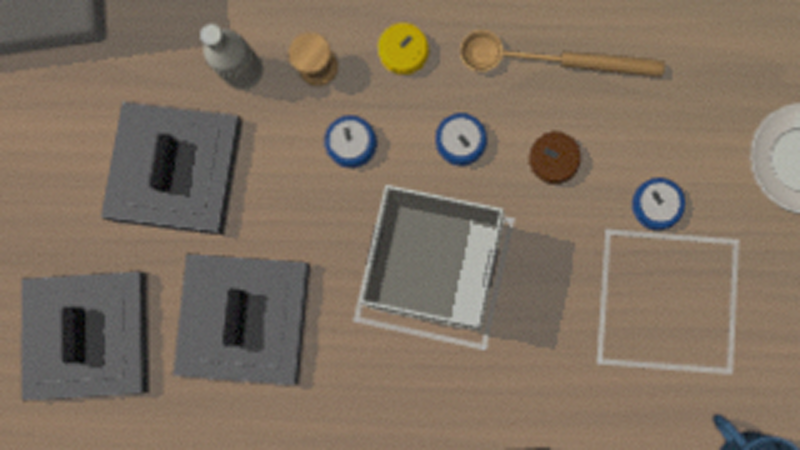

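Run:
```python
from h import *
d=cam('top')
c=np.array([(386,186),(503,209),(480,328),(362,305)])/2.5+(80,120)
q=ray(d,c,.118);print('tub',q.round(4),q.mean(0).round(4),[np.linalg.norm(q[i]-q[i-1]).round(4) for i in range(4)],[np.degrees(np.arctan2(*(q[i]-q[i-1])[1::-1])).round(1) for i in range(4)])
c=np.array([(608,231),(738,240),(731,371),(601,363)])/2.5+(80,120)
q=ray(d,c,0);print('store',q.round(4),q.mean(0).round(4),[np.linalg.norm(q[i]-q[i-1]).round(4) for i in range(4)],[np.degrees(np.arctan2(*(q[i]-q[i-1])[1::-1])).round(1) for i in range(4)])
print('crusher base',ray(d,[(404,238),(474,233),(484,318),(412,324)],.0).round(3))
print('crusher head',ray(d,[(455,245),(540,240),(547,290),(458,297)],.375).round(3))
print('mug',ray(d,[(385,308)],.09).round(3))
s=ctrl.get_state();print('tcp px',proj(d,[s['eef_pos']]))
w=cam('wrist');s0=cam('scene')
cv2.imwrite('pics/two.png',np.hstack([cv2.resize(w['image'],(400,300)),cv2.resize(s0['image'][20:240,90:380],(400,300))]))
```

```text
tub [[ 0.5946  0.0267  0.118 ]
 [ 0.5733 -0.0942  0.118 ]
 [ 0.4512 -0.0737  0.118 ]
 [ 0.4717  0.0464  0.118 ]] [ 0.5227 -0.0237  0.118 ] [np.float64(0.1245), np.float64(0.1228), np.float64(0.1238), np.float64(0.1218)] [np.float64(-9.1), np.float64(-100.0), np.float64(170.5), np.float64(80.3)]
store [[ 0.5696 -0.2149  0.    ]
 [ 0.5625 -0.3651  0.    ]
 [ 0.4127 -0.3559  0.    ]
 [ 0.419  -0.2083  0.    ]] [ 0.4909 -0.286   0.    ] [np.float64(0.1508), np.float64(0.1504), np.float64(0.15), np.float64(0.1477)] [np.float64(-2.5), np.float64(-92.7), np.float64(176.5), np.float64(87.6)]
crusher base [[ 0.501 -0.448  0.   ]
 [ 0.519 -0.655  0.   ]
 [ 0.277 -0.676  0.   ]
 [ 0.26  -0.467  0.   ]]
crusher head [[ 0.46  -0.425  0.375]
 [ 0.473 -0.594  0.375]
 [ 0.378 -0.603  0.375]
 [ 0.364 -0.427  0.375]]
mug [[ 0.312 -0.367  0.09 ]]
tcp px [[508.81611114 327.25584571]]
```

View pics/two.png

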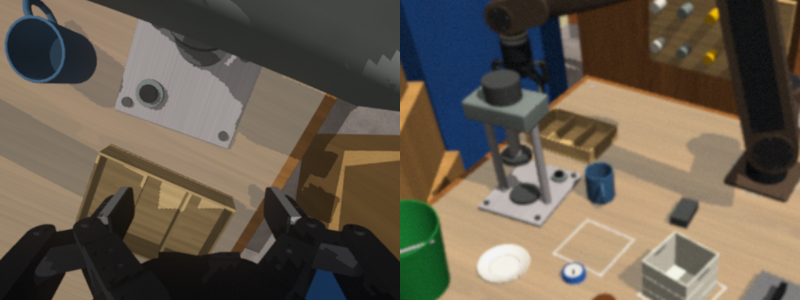

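The tool starts right beside the crusher head, so I'll lift straight up before crossing over it.

>>> send_rows(translation=[[0,0,-1],[0,0,-1],[0,0,-1],[0,0,-1],[0,0,-1]], rotation=[[0,0,0],[0,0,0],[0,0,0],[0,0,0],[0,0,0]], grip=[85,85,85,85,85], squeeze=30)

```text
time: 0.98
eef_pos: [0.2868, -0.6109, 0.3823]
tcp_rot: [0.976, 0.218, 0.0, -0.0]
contact_force: [0.2, -0.2, 0.5]
opening: 0.994
```

>>> send_rows(translation=[[0,0,-1],[0,0,-1],[0,0,-1],[0,0,0],[0,0,0]], rotation=[[0,0,0],[0,0,0],[0,0,0],[0,0,1],[0,0,1]], grip=[85,85,85,85,85])

```text
time: 1.6
eef_pos: [0.2868, -0.6111, 0.4721]
tcp_rot: [0.991, 0.13, 0.0, 0.001]
contact_force: [-0.1, 0.1, -0.0]
opening: 0.993
```

>>> send_rows(translation=[[0,0,0],[0,0,0],[0,0,0],[0,0,0]], rotation=[[0,0,1],[0,0,1],[0,0,1],[0,0,0]], grip=[85,85,85,85])

```text
time: 2.1
eef_pos: [0.2868, -0.611, 0.4713]
tcp_rot: [1.0, 0.002, -0.0, -0.0]
contact_force: [-0.4, -0.4, -0.2]
opening: 0.995
```

>>> send_rows(translation=[[1,-1,0],[1,-1,0],[1,-1,0],[1,-1,0],[1,-1,0]], rotation=[[0,0,0],[0,0,0],[0,0,0],[0,0,0],[0,0,0]], grip=[85,85,85,85,85])

```text
time: 2.72
eef_pos: [0.4373, -0.4596, 0.4714]
tcp_rot: [1.0, 0.002, 0.0, 0.0]
contact_force: [0.8, 0.5, -0.5]
opening: 0.989
```

>>> send_rows(translation=[[1,-1,0],[1,-1,0],[1,-1,0],[1,-1,0],[1,-1,0]], rotation=[[0,0,0],[0,0,0],[0,0,0],[0,0,0],[0,0,0]], grip=[85,85,85,85,85])

```text
time: 3.35
eef_pos: [0.5869, -0.3092, 0.4714]
tcp_rot: [1.0, 0.002, 0.0, 0.0]
contact_force: [1.4, -0.8, -0.4]
opening: 0.995
```

>>> send_rows(translation=[[0.4,-1,1],[0,-0.4,1],[0,0,1],[0,0,1],[0,0,1]], rotation=[[0,0,0],[0,0,0],[0,0,0],[0,0,0],[0,0,0]], grip=[85,85,85,85,85])

```text
time: 3.98
eef_pos: [0.5979, -0.2681, 0.3204]
tcp_rot: [1.0, 0.002, 0.0, 0.0]
contact_force: [-0.0, -0.1, -0.3]
opening: 0.994
```

>>> send_rows(translation=[[0,0,1],[0,0,1],[0,0,1],[0,0,1],[0,0,1]], rotation=[[0,0,0],[0,0,0],[0,0,0],[0,0,0],[0,0,0]], grip=[85,85,85,85,85])

```text
time: 4.6
eef_pos: [0.598, -0.2683, 0.1705]
tcp_rot: [1.0, 0.002, 0.0, 0.0]
contact_force: [-0.3, -0.5, 0.1]
opening: 0.998
```

```bash
cat > cans.py <<'E'
from h import *
# blue cans by wrist camera
def cans(name='wrist'):
    d=cam(name);hsv=cv2.cvtColor(d['image'],cv2.COLOR_BGR2HSV)
    m=cv2.inRange(hsv,(105,110,40),(130,255,255))
    c,_=cv2.findContours(m,cv2.RETR_EXTERNAL,cv2.CHAIN_APPROX_NONE)
    for k in c:
        if cv2.contourArea(k)<60: continue
        (u,v),r=cv2.minEnclosingCircle(k)
        q=ray(d,cv2.convexHull(k).reshape(-1,2),.011);x=(q.max(0)+q.min(0))/2
        print(name,np.round((u,v,r)),'world',x[:2].round(4),'size',(q.max(0)-q.min(0))[:2].round(4))
    return d
if __name__=='__main__':
    s=st();cans();cans('top')
E
python3 cans.py
```

```text
{'time': 4.6, 'eef_pos': [0.598, -0.2683, 0.1705], 'tcp_rot': [1.0, 0.0021, 0.0001, 0.0001], 'contact_force': [-0.2846, -0.5256, 0.0683], 'opening': 0.998, 'qpos': [-0.5763, 0.2962, 1.6791, -0.0, 1.166, 0.9903]}
wrist [281. 192.  30.] world [ 0.6006 -0.2701] size [0.0602 0.0571]
wrist [ 46. 120.  36.] world [ 0.6714 -0.0416] size [0.057  0.0689]
top [220. 176.  10.] world [0.6659 0.0853] size [0.0562 0.0552]
top [264. 175.  10.] world [ 0.6716 -0.0424] size [0.0563 0.0524]
```

>>> send_rows(translation=[[0.09,0.06,1],[0,0,1],[0,0,1],[0,0,1],[0,0,1]], rotation=[[0,0,0],[0,0,0],[0,0,0],[0,0,0],[0,0,0]], grip=[85,85,85,85,85])

```text
time: 5.32
eef_pos: [0.6019, -0.2708, 0.0224]
tcp_rot: [1.0, 0.002, 0.001, 0.001]
contact_force: [-0.1, -0.1, -0.0]
opening: 0.993
```

>>> send_rows(translation=[[0,0,0.55],[0,0,0],[0,0,0],[0,0,0],[0,0,0]], rotation=[[0,0,0],[0,0,0],[0,0,0],[0,0,0],[0,0,0]], grip=[85,55,55,55,55])

```text
time: 5.95
eef_pos: [0.6015, -0.2706, 0.0063]
tcp_rot: [1.0, 0.001, 0.001, 0.001]
contact_force: [0.3, -0.6, 3.0]
opening: 0.688
```

>>> send_rows(translation=[[0,0,0],[0,0,-1],[0,0,-1],[0,0,-1],[0,0,-1]], rotation=[[0,0,0],[0,0,0],[0,0,0],[0,0,0],[0,0,0]], grip=[55,55,55,55,55])

```text
time: 6.58
eef_pos: [0.6002, -0.2698, 0.1252]
tcp_rot: [1.0, 0.001, -0.0, -0.0]
contact_force: [-0.8, -0.2, -0.2]
opening: 0.683
```

>>> send_rows(translation=[[0,0,-1],[0,0,-1],[-0.58,-1,0],[-1,-1,0],[-1,-1,0]], rotation=[[0,0,0],[0,0,0],[0,0,0],[0,0,0],[0,0,0]], grip=[55,55,55,55,55])

```text
time: 7.2
eef_pos: [0.5218, -0.1792, 0.1843]
tcp_rot: [1.0, 0.001, -0.0, -0.0]
contact_force: [0.2, -0.7, -0.1]
opening: 0.688
```

>>> send_rows(translation=[[0,-1,0],[0,-1,0],[0,-1,0],[0,-1,0],[0,-1,0]], rotation=[[0,0,0],[0,0,0],[0,0,0],[0,0,0],[0,0,0]], grip=[55,55,55,55,55])

```text
time: 7.82
eef_pos: [0.5222, -0.0292, 0.1844]
tcp_rot: [1.0, 0.001, -0.0, -0.0]
contact_force: [1.2, -0.3, -0.4]
opening: 0.686
```

>>> send_rows(translation=[[0,-0.2,0],[0,0,0],[0,0,0],[0,0,0]], rotation=[[0,0,0],[0,0,1],[0,0,0.95],[0,0,0]], grip=[55,55,55,55])

```text
time: 8.32
eef_pos: [0.5225, -0.0249, 0.1846]
tcp_rot: [0.997, -0.084, -0.0, 0.0]
contact_force: [-1.0, -0.3, -0.9]
opening: 0.686
```

Run:
```python
from h import *
st();d=cam('wrist');t=cam('top')
cv2.imwrite('pics/tub1.png',np.hstack([cv2.resize(d['image'],(400,300)),cv2.resize(t['image'][150:300,160:360],(400,300))]))
```

```text
{'time': 8.325, 'eef_pos': [0.5225, -0.0249, 0.1846], 'tcp_rot': [0.9965, -0.0836, -0.0002, 0.0002], 'contact_force': [-1.0026, -0.342, -0.9171], 'opening': 0.6855, 'qpos': [-0.2415, -0.0053, 1.9905, -0.0004, 1.1567, 1.4968]}
```

View pics/tub1.png

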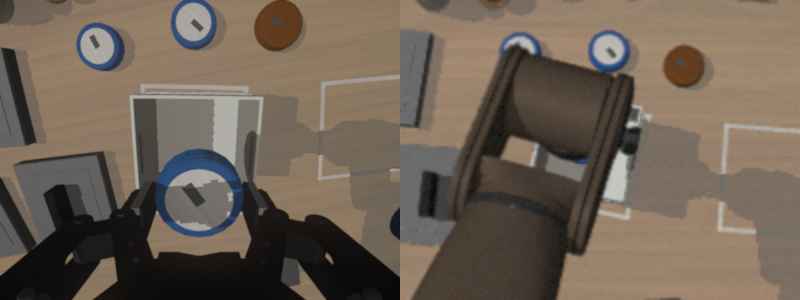

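The wrist view shows the can held squarely over the tub, whose rear rim corners are at (130,96) and (263,97) in the half-size crop. I'll lower it in and release.

>>> send_rows(translation=[[0,0,1],[0,0,1],[0,0,1],[0,0,0.8],[0,0,0]], rotation=[[0,0,0],[0,0,0],[0,0,0],[0,0,0],[0,0,0]], grip=[55,55,55,55,72])

```text
time: 9.05
eef_pos: [0.5219, -0.0243, 0.0697]
tcp_rot: [0.997, -0.084, -0.001, -0.0]
contact_force: [-0.5, 0.1, 0.5]
opening: 0.84
```

>>> send_rows(translation=[[0,0,0],[0,0,-1],[0,0,-1],[0,0,-1],[0,0,-1]], rotation=[[0,0,0],[0,0,0],[0,0,0],[0,0,0],[0,0,0]], grip=[72,72,72,72,72])

```text
time: 9.68
eef_pos: [0.5228, -0.0243, 0.1931]
tcp_rot: [0.996, -0.084, 0.001, 0.0]
contact_force: [0.3, -0.4, 0.5]
opening: 0.843
```

```bash
cat > rim.py <<'E'
from h import *
st();d=cam('wrist');cans=__import__('cans').cans();im=d['image'];cv2.imwrite('pics/rim_%d.png'%(ctrl.get_state()['time']*10),im)
E
python3 rim.py; ls pics
```

```text
{'time': 9.675, 'eef_pos': [0.5228, -0.0243, 0.1931], 'tcp_rot': [0.9965, -0.0836, 0.0009, 0.0001], 'contact_force': [0.2765, -0.3546, 0.4613], 'opening': 0.8431, 'qpos': [-0.2405, -0.015, 1.9838, 0.0001, 1.171, 1.4977]}
wrist [280. 198.  27.] world [ 0.5158 -0.0255] size [0.0574 0.0574]
wrist [145.  72.  31.] world [0.6669 0.0876] size [0.0586 0.0584]
wrist [271.  42.  33.] world [ 0.6723 -0.0425] size [0.0592 0.0573]
crop1.png
rim_97.png
scene0.png
top0.png
tub1.png
two.png
```

>>> send_rows(translation=[[1,-0.23,0],[1,0,0],[1,0,0],[1,0,0],[1,0,0]], rotation=[[0,0,0],[0,0,0],[0,0,0],[0,0,0],[0,0,0]], grip=[85,85,85,85,85])

```text
time: 10.4
eef_pos: [0.6722, -0.0426, 0.1899]
tcp_rot: [0.996, -0.084, -0.001, -0.0]
contact_force: [0.0, -0.0, 1.0]
opening: 0.996
```

>>> send_rows(translation=[[0,0,1],[0,0,1],[0,0,1],[0,0,1],[0,0,1]], rotation=[[0,0,0],[0,0,0],[0,0,0],[0,0,0],[0,0,0]], grip=[85,85,85,85,85])

```text
time: 11.02
eef_pos: [0.6711, -0.0424, 0.0391]
tcp_rot: [0.996, -0.084, -0.0, -0.0]
contact_force: [-0.4, 0.2, 0.7]
opening: 0.993
```

>>> send_rows(translation=[[0,0,1],[0,0,0.2],[0,0,0],[0,0,0],[0,0,0]], rotation=[[0,0,0],[0,0,0],[0,0,0],[0,0,0],[0,0,0]], grip=[85,85,55,55,55])

```text
time: 11.65
eef_pos: [0.6728, -0.0427, 0.0065]
tcp_rot: [0.996, -0.084, 0.001, 0.0]
contact_force: [0.6, 0.2, 0.7]
opening: 0.682
```

>>> send_rows(translation=[[0,0,0],[0,0,-1],[0,0,-1],[0,0,-1],[0,0,-1]], rotation=[[0,0,0],[0,0,0],[0,0,0],[0,0,0],[0,0,0]], grip=[55,55,55,55,55])

```text
time: 12.28
eef_pos: [0.6714, -0.0424, 0.1257]
tcp_rot: [0.996, -0.084, -0.0, -0.0]
contact_force: [1.4, -0.6, -1.5]
opening: 0.685
```

>>> send_rows(translation=[[0,0,-1],[0,0,-1],[0,0,0],[0,0,0]], rotation=[[0,0,0],[0,0,0],[0,0,0],[0,0,0]], grip=[55,55,55,55])

```text
time: 12.78
eef_pos: [0.6709, -0.0423, 0.1833]
tcp_rot: [0.996, -0.084, -0.001, -0.0]
contact_force: [-0.1, 0.8, -1.7]
opening: 0.686
```

```bash
python3 cans.py
```

```text
{'time': 12.775, 'eef_pos': [0.6709, -0.0423, 0.1833], 'tcp_rot': [0.9965, -0.0838, -0.001, -0.0001], 'contact_force': [-0.1351, 0.7652, -1.7489], 'opening': 0.6855, 'qpos': [-0.2137, 0.3207, 1.6237, -0.0, 1.1993, 1.5249]}
wrist [280. 278.  67.] world [ 0.5665 -0.025 ] size [0.1703 0.1403]
wrist [161. 217.  28.] world [0.6652 0.088 ] size [0.0595 0.0581]
```

View pics/rim_97.png

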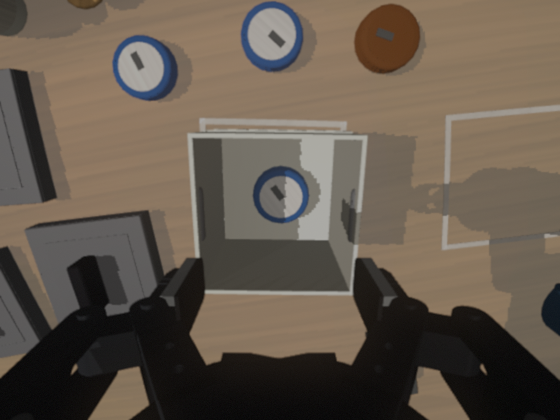

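>>> send_rows(translation=[[-1,0,0],[-1,0,0],[-1,0,0],[-1,0,0],[-0.9,0.15,0]], rotation=[[0,0,0],[0,0,0],[0,0,0],[0,0,0],[0,0,0]], grip=[55,55,55,55,55])

```text
time: 13.5
eef_pos: [0.5241, -0.0219, 0.183]
tcp_rot: [0.997, -0.084, -0.002, -0.0]
contact_force: [-1.0, 0.7, 0.5]
opening: 0.688
```

>>> send_rows(translation=[[0,0,1],[0,0,1],[0,0,1],[0,0,0.7],[0,0,0]], rotation=[[0,0,0],[0,0,0],[0,0,0],[0,0,0],[0,0,0]], grip=[55,55,55,55,72])

```text
time: 14.12
eef_pos: [0.5234, -0.0218, 0.0706]
tcp_rot: [0.996, -0.084, -0.003, -0.001]
contact_force: [1.5, 0.4, 0.7]
opening: 0.842
```

>>> send_rows(translation=[[0,0,0],[0,0,-1],[0,0,-1],[0,0,-1],[0,0,-1]], rotation=[[0,0,0],[0,0,0],[0,0,0],[0,0,0],[0,0,0]], grip=[72,72,72,72,72])

```text
time: 14.75
eef_pos: [0.5266, -0.0225, 0.1965]
tcp_rot: [0.996, -0.084, 0.001, 0.0]
contact_force: [-0.0, 0.3, 0.5]
opening: 0.842
```

```bash
python3 rim.py
```

```text
{'time': 14.75, 'eef_pos': [0.5266, -0.0225, 0.1965], 'tcp_rot': [0.9965, -0.0837, 0.0014, 0.0002], 'contact_force': [-0.0209, 0.2914, 0.5373], 'opening': 0.842, 'qpos': [-0.2353, -0.0107, 1.973, 0.0, 1.1764, 1.5031]}
wrist [280. 206.  30.] world [ 0.5092 -0.0207] size [0.0659 0.0642]
wrist [148.  77.  31.] world [0.6669 0.0877] size [0.0584 0.058 ]
```

>>> send_rows(translation=[[0.98,-0.4,0],[1,-1,0],[1,-1,0],[1,-1,0],[0,-1,0]], rotation=[[0,0,0],[0,0,0],[0,0,0],[0,0,0],[0,0,0]], grip=[85,85,85,85,85])

```text
time: 15.48
eef_pos: [0.6673, 0.0883, 0.1929]
tcp_rot: [0.996, -0.084, 0.0, 0.0]
contact_force: [0.3, 0.0, -0.0]
opening: 0.997
```

>>> send_rows(translation=[[0,0,1],[0,0,1],[0,0,1],[0,0,1],[0,0,1]], rotation=[[0,0,0],[0,0,0],[0,0,0],[0,0,0],[0,0,0]], grip=[85,85,85,85,85])

```text
time: 16.1
eef_pos: [0.6655, 0.0878, 0.0424]
tcp_rot: [0.996, -0.084, -0.0, 0.0]
contact_force: [0.2, -0.1, -0.0]
opening: 0.995
```

>>> send_rows(translation=[[0,0,1],[0,0,0.25],[0,0,0],[0,0,0],[0,0,0]], rotation=[[0,0,0],[0,0,0],[0,0,0],[0,0,0],[0,0,0]], grip=[85,85,55,55,55])

```text
time: 16.73
eef_pos: [0.6669, 0.0878, 0.008]
tcp_rot: [0.996, -0.084, 0.001, -0.0]
contact_force: [-0.7, 0.2, -0.7]
opening: 0.688
```

>>> send_rows(translation=[[0,0,0],[0,0,-1],[0,0,-1],[0,0,-1],[0,0,-1]], rotation=[[0,0,0],[0,0,0],[0,0,0],[0,0,0],[0,0,0]], grip=[55,55,55,55,55])

```text
time: 17.35
eef_pos: [0.6655, 0.0878, 0.1273]
tcp_rot: [0.996, -0.084, -0.0, -0.0]
contact_force: [1.4, 1.2, -0.2]
opening: 0.684
```

>>> send_rows(translation=[[0,0,-1],[0,0,-1],[0,0,0],[0,0,0]], rotation=[[0,0,0],[0,0,0],[0,0,0],[0,0,0]], grip=[55,55,55,55])

```text
time: 17.85
eef_pos: [0.665, 0.0878, 0.1848]
tcp_rot: [0.996, -0.084, -0.001, 0.0]
contact_force: [-0.4, 0.3, -0.4]
opening: 0.688
```

```bash
python3 rim.py
```

```text
{'time': 17.85, 'eef_pos': [0.665, 0.0878, 0.1848], 'tcp_rot': [0.9965, -0.0838, -0.0011, 0.0001], 'contact_force': [-0.3541, 0.3462, -0.4413], 'opening': 0.6883, 'qpos': [-0.0197, 0.3162, 1.6265, 0.0, 1.201, 1.7189]}
wrist [278. 270.  62.] world [0.5731 0.1047] size [0.1503 0.1398]
```

>>> send_rows(translation=[[-0.04,0.4,0],[-1,1,0],[-1,1,0],[-1,1,0],[-1,1,0]], rotation=[[0,0,0],[0,0,0],[0,0,0],[0,0,0],[0,0,0]], grip=[55,55,55,55,55])

```text
time: 18.58
eef_pos: [0.5225, -0.0233, 0.1855]
tcp_rot: [0.996, -0.084, -0.001, 0.0]
contact_force: [1.6, -0.1, -1.1]
opening: 0.682
```

```bash
python3 rim.py; ls pics | grep rim; cp pics/rim_18*.png pics/v.png
```

```text
{'time': 18.575, 'eef_pos': [0.5225, -0.0233, 0.1855], 'tcp_rot': [0.9965, -0.0839, -0.0006, 0.0001], 'contact_force': [1.5519, -0.1181, -1.0838], 'opening': 0.6824, 'qpos': [-0.2385, -0.006, 1.9895, -0.0005, 1.1593, 1.5004]}
wrist [280. 247.  81.] world [ 0.4468 -0.0082] size [0.1925 0.1398]
rim_148.png
rim_179.png
rim_186.png
rim_97.png
```

View pics/v.png

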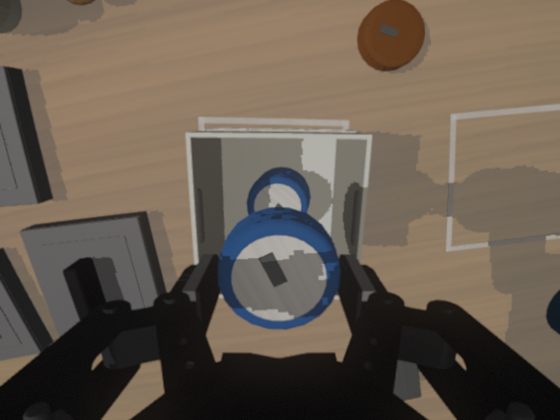

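The tub hasn't moved: its rear rim runs from (188,134) to (370,136). I'll drop in the third can, then rise for a rim measurement.

>>> send_rows(translation=[[0,0,1],[0,0,1],[0,0,1],[0,0,0.7],[0,0,0]], rotation=[[0,0,0],[0,0,0],[0,0,0],[0,0,0],[0,0,0]], grip=[55,55,55,55,72])

```text
time: 19.3
eef_pos: [0.5228, -0.0218, 0.0731]
tcp_rot: [0.996, -0.084, -0.002, -0.0]
contact_force: [-0.4, -0.8, -0.1]
opening: 0.84
```

>>> send_rows(translation=[[0,0,0],[0,0,-1],[0,0,-1],[0,0,-1],[0,0,-1]], rotation=[[0,0,0],[0,0,0],[0,0,0],[0,0,0],[0,0,0]], grip=[72,72,72,72,72])

```text
time: 19.92
eef_pos: [0.525, -0.0222, 0.1982]
tcp_rot: [0.996, -0.084, 0.002, 0.0]
contact_force: [-0.1, 0.0, -0.3]
opening: 0.843
```

>>> send_rows(translation=[[-0.5,0,-1],[-0.5,0,-1],[0,0,0],[0,0,0]], rotation=[[0,0,0],[0,0,0],[0,0,0],[0,0,0]], grip=[85,85,85,85])

```text
time: 20.42
eef_pos: [0.4948, -0.0171, 0.2555]
tcp_rot: [0.996, -0.084, 0.001, 0.0]
contact_force: [0.1, -0.5, -0.5]
opening: 0.995
```

```bash
python3 rim.py; rm -f pics/v.png; cp $(ls -t pics/rim_2*|head -1) pics/v2.png
```

```text
{'time': 20.425, 'eef_pos': [0.4948, -0.0171, 0.2555], 'tcp_rot': [0.9965, -0.0838, 0.0005, 0.0001], 'contact_force': [0.0794, -0.4603, -0.5284], 'opening': 0.9949, 'qpos': [-0.2398, -0.1389, 1.9827, 0.0, 1.2967, 1.4987]}
wrist [278. 164.  27.] world [ 0.5126 -0.0204] size [0.0671 0.0657]
```

View pics/v2.png

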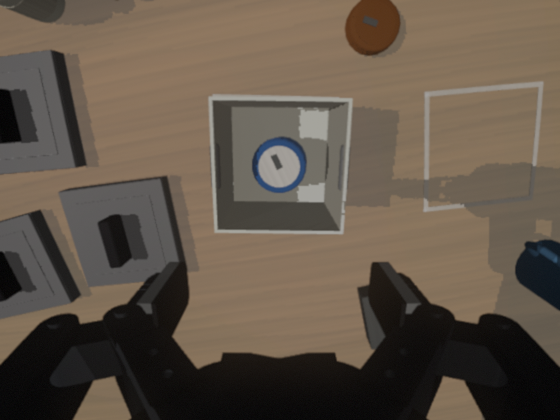

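The tub holds the cans, with rim corners at about (210,96), (351,98), (344,234) and (216,233). I'll fit its edges to sub-pixel accuracy, then do the same for the lid.

```bash
cat > quad.py <<'E'
from h import *
def quad(d,C,z,sign,w=6,size=None):
    """fit the four sides near corners C (pixels, in order); sign -1: bright inside. Returns centre, yaw in (-45,45], sides"""
    g=cv2.GaussianBlur(cv2.cvtColor(d['image'],cv2.COLOR_BGR2GRAY),(0,0),.8).astype(np.float32)
    C=np.array(C,float);ctr=C.mean(0);L=[]
    for i in range(4):
        a,b=C[i],C[(i+1)%4];t=(b-a)/np.linalg.norm(b-a);n=np.array([t[1],-t[0]])
        if n@((a+b)/2-ctr)<0:n=-n
        pts=[]
        for s in np.linspace(.12,.88,50):
            o=np.arange(-w,w+.01,.25);p=a+s*(b-a)+o[:,None]*n
            v=cv2.remap(g,p[:,0].astype(np.float32)[None],p[:,1].astype(np.float32)[None],cv2.INTER_LINEAR)[0]
            gr=np.gradient(v)*sign;k=gr.argmax()
            if gr[k]>.8:pts.append(p[k])
        pts=np.array(pts,np.float32)
        q=ray(d,pts,z)[:,:2].astype(np.float32)
        l=cv2.fitLine(q,cv2.DIST_HUBER,0,.001,.001).ravel();L.append(l)
    def X(l,m): 
        A=np.array([l[:2],-m[:2]]).T;k=np.linalg.solve(A,m[2:]-l[2:]);return l[2:]+k[0]*l[:2]
    Q=np.array([X(L[i-1],L[i]) for i in range(4)])
    e=Q[(np.arange(4)+1)%4]-Q;sd=np.linalg.norm(e,axis=1);an=np.degrees(np.arctan2(e[:,1],e[:,0]));an=(an+45)%90-45
    print('centre',Q.mean(0).round(4),'sides',sd.round(4),'yaws',an.round(2),'mean',an.mean().round(2))
    return Q.mean(0),an.mean(),Q
E
python3 - <<'E'
from quad import *
d=cam('wrist')
quad(d,[(210,96),(351,98),(344,234),(216,233)],.118,-1)
print('mark');quad(d,[(425,93),(542,83),(536,195),(426,211)],0,-1,4)
print('lidB top');quad(d,[(63,191),(167,178),(186,270),(82,287)],.024,1)
E
```

```text
centre [ 0.5241 -0.0226] sides [0.1241 0.1243 0.1236 0.1254] yaws [-10.89 -10.54 -10.38 -10.31] mean -10.53
mark
centre [ 0.4931 -0.2838] sides [0.1542 0.1405 0.1546 0.1585] yaws [-3.3  -2.82  3.41 -2.66] mean -1.34
lidB top
centre [0.4601 0.1931] sides [0.1455 0.139  0.1445 0.1393] yaws [-2.72 -3.05 -2.6  -2.63] mean -2.75
```

>>> send_rows(translation=[[0,0,0],[0,0,0],[-0.9,-1,0],[-0.9,-1,0],[0,-1,0]], rotation=[[0,0,-1],[0,0,-0.92],[0,0,0],[0,0,0],[0,0,0]], grip=[85,85,85,85,85])

```text
time: 21.2
eef_pos: [0.4392, 0.0737, 0.254]
tcp_rot: [1.0, -0.0, -0.001, -0.0]
contact_force: [0.2, -0.3, -0.2]
opening: 0.995
```

>>> send_rows(translation=[[0,-1,0],[0,-1,0],[0,-1,0],[0,-0.9,0],[0,0,0]], rotation=[[0,0,0],[0,0,0],[0,0,0],[0,0,0],[0,0,0]], grip=[85,85,85,85,85])

```text
time: 21.82
eef_pos: [0.4402, 0.191, 0.2541]
tcp_rot: [1.0, 0.001, -0.001, 0.0]
contact_force: [-0.1, -0.5, -0.5]
opening: 0.99
```

```bash
python3 rim.py; cp $(ls -t pics/rim_2*|head -1) pics/v3.png
```

```text
{'time': 21.825, 'eef_pos': [0.4402, 0.191, 0.2541], 'tcp_rot': [1.0, 0.0013, -0.0012, 0.0003], 'contact_force': [-0.1468, -0.5285, -0.5087], 'opening': 0.9904, 'qpos': [0.1975, -0.1731, 2.0151, -0.0, 1.3019, 1.7657]}
wrist [474. 118.  35.] world [ 0.5198 -0.0538] size [0.0669 0.0724]
```

View pics/v3.png

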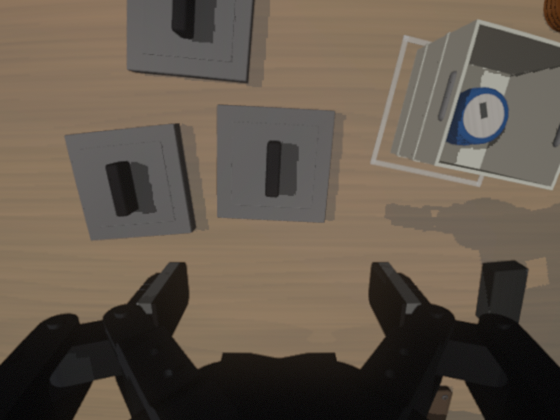

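Lid B's top corners are at (217,105), (335,110), (326,222) and (217,220), and its handle runs from (274,141) to (272,196).

Run:
```python
from quad import *
d=cam('wrist')
quad(d,[(217,105),(335,110),(326,222),(217,220)],.024,1)
g=d['image'].max(2)
m=(g<38).astype(np.uint8);m[:, :255]=0;m[:,290:]=0;m[:130]=0;m[205:]=0
c,_=cv2.findContours(m,cv2.RETR_EXTERNAL,cv2.CHAIN_APPROX_NONE);k=max(c,key=cv2.contourArea)
P=cv2.minAreaRect(k);q=ray(d,cv2.boxPoints(P),.056);print(P,q.mean(0).round(4),[np.linalg.norm(q[i]-q[i-1]).round(3) for i in range(4)],[np.degrees(np.arctan2(*(q[i]-q[i-1])[1::-1])).round(1) for i in range(4)])
```

```text
centre [0.4589 0.1976] sides [0.1362 0.1366 0.1384 0.1369] yaws [-3.02 -2.75 -2.92 -3.66] mean -3.09
((271.5361633300781, 168.2768096923828), (12.784029960632324, 53.033756256103516), 2.862405300140381) [0.4605 0.1975 0.056 ] [np.float64(0.014), np.float64(0.059), np.float64(0.014), np.float64(0.059)] [np.float64(87.1), np.float64(-3.5), np.float64(-92.8), np.float64(177.2)]
```

>>> send_rows(translation=[[0.65,-0.22,1],[0,0,1],[0,0,1],[0,0,1],[0,0,1]], rotation=[[0,0,0],[0,0,0.63],[0,0,0],[0,0,0],[0,0,0]], grip=[85,85,60,50,50])

```text
time: 22.6
eef_pos: [0.4604, 0.1954, 0.1043]
tcp_rot: [1.0, -0.028, 0.0, 0.0]
contact_force: [-0.8, 0.1, -0.5]
opening: 0.587
```

>>> send_rows(translation=[[0,0,1],[0,0,1],[0,0,0.4],[0,0,0],[0,0,0]], rotation=[[0,0,0],[0,0,0],[0,0,0],[0,0,0],[0,0,0]], grip=[50,50,50,50,50])

```text
time: 23.22
eef_pos: [0.4614, 0.1965, 0.0346]
tcp_rot: [1.0, -0.028, 0.001, -0.0]
contact_force: [0.1, 0.3, -0.2]
opening: 0.587
```

>>> send_rows(translation=[[0,0,0],[0,0,0],[0,0,0],[0,0,0]], rotation=[[0,0,0],[0,0,0],[0,0,0],[0,0,0]], grip=[8,8,8,8], squeeze=60)

```text
time: 23.72
eef_pos: [0.4611, 0.1968, 0.0344]
tcp_rot: [1.0, -0.027, 0.001, -0.0]
contact_force: [-1.3, -0.9, 6.4]
opening: 0.169
```

>>> send_rows(translation=[[0,0,-0.5],[0,0,-1],[0,0,-1],[0,0,-1],[0,0,-1]], rotation=[[0,0,0],[0,0,0],[0,0,0],[0,0,0],[0,0,0]], grip=[8,8,8,8,8])

```text
time: 24.35
eef_pos: [0.4595, 0.1965, 0.1694]
tcp_rot: [1.0, -0.028, -0.0, 0.0]
contact_force: [0.4, -0.8, -1.1]
opening: 0.174
```

>>> send_rows(translation=[[0,0,-1],[0.54,0.2,0],[1,1,0],[1,1,0],[0,1,0]], rotation=[[0,0,0],[0,0,0],[0,0,0],[0,0,0],[0,0,0]], grip=[8,8,8,8,8])

```text
time: 24.98
eef_pos: [0.5322, 0.0945, 0.1964]
tcp_rot: [1.0, -0.028, -0.001, 0.0]
contact_force: [-0.2, -0.3, -0.7]
opening: 0.171
```

>>> send_rows(translation=[[0,1,0],[0,1,0],[0,1,0],[0,1,0],[0,0,0]], rotation=[[0,0,0],[0,0,0],[0,0,0],[0,0,0.74],[0,0,0.74]], grip=[8,8,8,8,8])

```text
time: 25.6
eef_pos: [0.5238, -0.0257, 0.1962]
tcp_rot: [0.996, -0.095, -0.002, 0.0]
contact_force: [0.2, 0.2, -0.5]
opening: 0.173
```

>>> send_rows(translation=[[0,0,0],[0,0,0]], rotation=[[0,0,0],[0,0,0]], grip=[8,8])

```text
time: 25.85
eef_pos: [0.5241, -0.0233, 0.1972]
tcp_rot: [0.996, -0.092, -0.001, -0.0]
contact_force: [0.2, -0.4, -1.0]
opening: 0.17
```

Run:
```python
from h import *
st();d=cam('wrist');t=cam('top');s=cam('scene')
cv2.imwrite('pics/held.png',np.hstack([cv2.resize(d['image'],(400,300)),cv2.resize(s['image'][150:300,200:400],(400,300))]))
```

```text
{'time': 25.85, 'eef_pos': [0.5241, -0.0233, 0.1972], 'tcp_rot': [0.9958, -0.0915, -0.0009, -0.0001], 'contact_force': [0.2327, -0.3995, -1.0044], 'opening': 0.1699, 'qpos': [-0.238, -0.0145, 1.9754, -0.0, 1.1825, 1.5161]}
```

View pics/held.png

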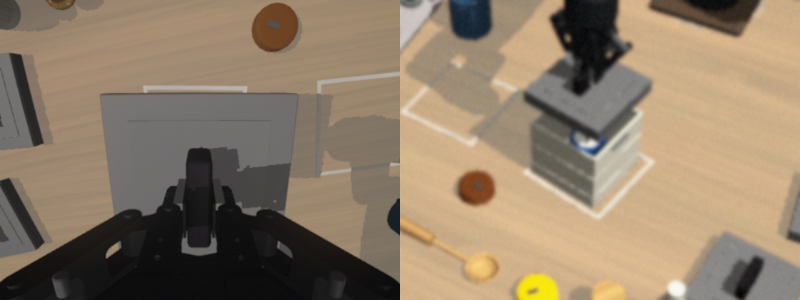

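The lid is held level over the tub. Its rear plate edge runs from (143,132) to (417,132) in full pixels, which I'll use to check the grip offset.

Run:
```python
from quad import *
s=ctrl.get_state();d=cam('wrist')
z=s['eef_pos'][2]-.0344+.024
c,a,Q=quad(d,[(143,132),(417,132),(406,250),(153,250)],z,1,6)
Rm=R.from_quat(s['tcp_rot']).as_matrix()
q=np.c_[Q,[z]*4]-s['eef_pos'];q=q@Rm;print('tool frame corners',q[:2].round(4),'centre est',(q[:2].mean(0)-[.0685,0,0]).round(4),'yaw tool',np.degrees(np.arctan2(Rm[1,0],Rm[0,0])))
```

```text
Traceback (most recent call last):
  File "quad.py", line 16, in quad
    q=ray(d,pts,z)[:,:2].astype(np.float32)
      ~~~^^^^^^^^^
  File "h.py", line 14, in ray
    u=cv2.undistortPoints(np.array(px,float).reshape(-1,1,2),np.array(d['mtx']),np.array(d['dist_coeffs'])).reshape(-1,2)
      ~~~~~~~~~~~~~~~~~~~^^^^^^^^^^^^^^^^^^^^^^^^^^^^^^^^^^^^^^^^^^^^^^^^^^^^^^^^^^^^^^^^^^^^^^^^^^^^^^^^^^
cv2.error: OpenCV(4.12.0) /io/opencv/modules/calib3d/src/undistort.dispatch.cpp:347: error: (-215:Assertion failed) CV_IS_MAT(_src) && CV_IS_MAT(_dst) && (_src->rows == 1 || _src->cols == 1) && (_dst->rows == 1 || _dst->cols == 1) && _src->cols + _src->rows - 1 == _dst->rows + _dst->cols - 1 && (CV_MAT_TYPE(_src->type) == CV_32FC2 || CV_MAT_TYPE(_src->type) == CV_64FC2) && (CV_MAT_TYPE(_dst->type) == CV_32FC2 || CV_MAT_TYPE(_dst->type) == CV_64FC2) in function 'cvUndistortPointsInternal'
```

```bash
sed -i 's/if gr\[k\]>.8:/if gr[k]>th:/; s/w=6,size=None/w=6,th=.8/' quad.py
python3 - <<'E'
from quad import *
s=ctrl.get_state();d=cam('wrist')
z=s['eef_pos'][2]-.0344+.024
c,a,Q=quad(d,[(143,132),(417,132),(406,250),(153,250)],z,1,6,-99)
Rm=R.from_quat(s['tcp_rot']).as_matrix()
q=np.c_[Q,[z]*4]-s['eef_pos'];q=q@Rm;print('tool frame corners',q[:2].round(4),'centre est',(q[:2].mean(0)-[.0685,0,0]).round(4),'yaw tool',np.degrees(np.arctan2(Rm[1,0],Rm[0,0])))
E
```

```text
centre [ 0.5606 -0.0298] sides [0.1355 0.0615 0.1359 0.0574] yaws [-10.39 -10.26 -12.14 -10.5 ] mean -10.82
tool frame corners [[ 0.0665 -0.0679  0.0104]
 [ 0.0668  0.0677  0.0104]] centre est [-0.0019 -0.0001  0.0104] yaw tool -10.504370728944812
```

>>> send_rows(translation=[[0.05,-0.02,0.6],[0,0,0.6],[0,0,0],[0,0,0]], rotation=[[0,0,0],[0,0,0],[0,0,0],[0,0,0]], grip=[8,8,8,8])

```text
time: 26.6
eef_pos: [0.5259, -0.023, 0.162]
tcp_rot: [0.996, -0.092, -0.0, -0.0]
contact_force: [-0.2, 0.6, -2.0]
opening: 0.173
```

>>> send_rows(translation=[[0,0,0.1],[0,0,0.1],[0,0,0],[0,0,0]], rotation=[[0,0,0],[0,0,0],[0,0,0],[0,0,0]], grip=[8,8,8,8])

```text
time: 27.1
eef_pos: [0.526, -0.0231, 0.1564]
tcp_rot: [0.996, -0.092, 0.0, 0.0]
contact_force: [-0.2, 0.7, -1.9]
opening: 0.173
```

>>> send_rows(translation=[[0,0,0.1],[0,0,0.05],[0,0,0],[0,0,0]], rotation=[[0,0,0],[0,0,0],[0,0,0],[0,0,0]], grip=[8,8,8,8])

```text
time: 27.6
eef_pos: [0.526, -0.023, 0.1518]
tcp_rot: [0.996, -0.092, 0.0, -0.0]
contact_force: [0.3, -0.2, -1.6]
opening: 0.169
```

>>> send_rows(translation=[[0,0,0.1],[0,0,0],[0,0,0]], rotation=[[0,0,0],[0,0,0],[0,0,0]], grip=[8,8,8])

```text
time: 27.98
eef_pos: [0.5259, -0.023, 0.1488]
tcp_rot: [0.996, -0.092, -0.0, -0.0]
contact_force: [0.5, 0.0, -1.2]
opening: 0.172
```

>>> send_rows(translation=[[0,0,0.1],[0,0,0],[0,0,0]], rotation=[[0,0,0],[0,0,0],[0,0,0]], grip=[8,8,8])

```text
time: 28.35
eef_pos: [0.5259, -0.023, 0.1458]
tcp_rot: [0.996, -0.092, -0.0, -0.0]
contact_force: [-0.5, -1.1, -2.2]
opening: 0.172
```

>>> send_rows(translation=[[0,0,0.1],[0,0,0],[0,0,0]], rotation=[[0,0,0],[0,0,0],[0,0,0]], grip=[8,8,8])

```text
time: 28.72
eef_pos: [0.5262, -0.0231, 0.143]
tcp_rot: [0.996, -0.092, 0.0, 0.0]
contact_force: [0.7, -0.8, 0.2]
opening: 0.172
```

>>> send_rows(translation=[[0,0,0.1],[0,0,0],[0,0,0]], rotation=[[0,0,0],[0,0,0],[0,0,0]], grip=[8,8,8])

```text
time: 29.1
eef_pos: [0.5265, -0.0232, 0.1402]
tcp_rot: [0.996, -0.092, 0.001, 0.0]
contact_force: [0.8, -1.0, 1.6]
opening: 0.171
```

Lid B has gone over the rim, so it is the one that fits, and it is now on the catches. I'll press it home.

>>> send_rows(translation=[[0,0,0.1],[0,0,0],[0,0,0]], rotation=[[0,0,0],[0,0,0],[0,0,0]], grip=[8,8,8])

```text
time: 29.48
eef_pos: [0.5254, -0.0229, 0.1359]
tcp_rot: [0.996, -0.092, -0.001, -0.0]
contact_force: [1.2, -1.9, -3.7]
opening: 0.172
```

>>> send_rows(translation=[[0,0,0.1],[0,0,0],[0,0,0]], rotation=[[0,0,0],[0,0,0],[0,0,0]], grip=[8,8,8])

```text
time: 29.85
eef_pos: [0.525, -0.0228, 0.1326]
tcp_rot: [0.996, -0.092, -0.001, -0.0]
contact_force: [0.4, -0.4, -4.9]
opening: 0.173
```

>>> send_rows(translation=[[0,0,0.1],[0,0,0],[0,0,0]], rotation=[[0,0,0],[0,0,0],[0,0,0]], grip=[8,8,8])

```text
time: 30.22
eef_pos: [0.5262, -0.023, 0.1325]
tcp_rot: [0.996, -0.092, 0.0, 0.0]
contact_force: [-3.6, 0.2, 5.8]
opening: 0.173
```

>>> send_rows(translation=[[0,0,0.1],[0,0,0],[0,0,0]], rotation=[[0,0,0],[0,0,0],[0,0,0]], grip=[8,8,8])

```text
time: 30.6
eef_pos: [0.5273, -0.0232, 0.1324]
tcp_rot: [0.996, -0.092, 0.001, 0.0]
contact_force: [-7.7, 0.8, 15.9]
opening: 0.174
```

>>> send_rows(translation=[[0,0,-0.2],[0,0,0],[0,0,0]], rotation=[[0,0,0],[0,0,0],[0,0,0]], grip=[8,8,8])

```text
time: 30.98
eef_pos: [0.5253, -0.0228, 0.1327]
tcp_rot: [0.996, -0.092, -0.001, -0.0]
contact_force: [0.1, -0.3, -5.5]
opening: 0.169
```

The lid bottomed out hard at TCP z 0.1324, which is the seated height. I'll take off the upward pull and measure the store mark before dragging.

>>> send_rows(translation=[[0,0,0.06],[0,0,0],[0,0,0]], rotation=[[0,0,0],[0,0,0],[0,0,0]], grip=[8,8,8])

```text
time: 31.35
eef_pos: [0.5262, -0.023, 0.1325]
tcp_rot: [0.996, -0.092, 0.0, 0.0]
contact_force: [-2.9, 0.4, 1.8]
opening: 0.177
```

Run:
```python
from quad import *
d=cam('top');c=np.array([(608,231),(738,240),(731,371),(601,363)])/2.5+(80,120)
quad(d,c,0,-1,4,2)
w=cam('wrist');p=proj(w,[(.5664,-.2135,0),(.5664-.0077,-.2135-.148,0),(.4186-.0077,-.3536,0),(.4186,-.206,0)]);print(p.round())
v=np.hstack([cv2.resize(w['image'],(400,300)),cv2.resize(d['image'][170:290,220:380],(400,300),interpolation=cv2.INTER_CUBIC)]);cv2.imwrite('pics/seat.png',v)
```

```text
centre [ 0.493  -0.2839] sides [0.1543 0.1649 0.1607 0.1389] yaws [ -3.28  -1.52 -12.54  -2.96] mean -5.08
[[484. 119.]
 [634. 103.]
 [612. 252.]
 [477. 272.]]
```

View pics/seat.png

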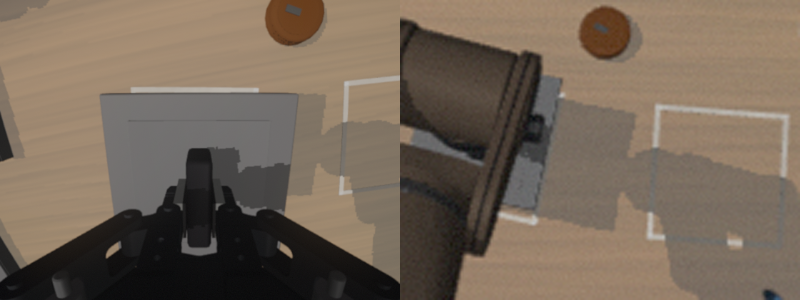

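The lid's top is level on the tub. The arm's shadow spoils the mark fit, so I'll use the first, unshadowed top picture for the mark.

Run:
```python
from quad import *
d=cam('top');d['image']=cv2.imread('pics/top0.png');c=np.array([(608,231),(738,240),(731,371),(601,363)])/2.5+(80,120)
_,_,Q=quad(d,c,0,-1,4,2);print(Q.round(4))
_,_,Q=quad(d,c,0,1,4,2)
print('tub by top');c=np.array([(386,186),(503,209),(480,328),(362,305)])/2.5+(80,120);quad(d,c,.118,-1,4,2)
```

```text
centre [ 0.4921 -0.2836] sides [0.1539 0.1547 0.1563 0.156 ] yaws [-3.81 -2.59 -3.34 -3.48] mean -3.3
[[ 0.5748 -0.211 ]
 [ 0.5645 -0.3645]
 [ 0.4099 -0.3575]
 [ 0.419  -0.2015]]
centre [ 0.4917 -0.2834] sides [0.1409 0.1417 0.1407 0.1403] yaws [-2.8  -3.61 -3.37 -3.54] mean -3.33
tub by top
centre [ 0.526  -0.0206] sides [0.1256 0.1265 0.1259 0.1262] yaws [-10.17 -10.56 -10.3  -10.71] mean -10.43
```

>>> send_rows(translation=[[0,0.15,0],[0,0.3,0],[0,0.5,0],[0,0.5,0],[0,0.5,0]], rotation=[[0,0,0],[0,0,-0.2],[0,0,-0.2],[0,0,-0.2],[0,0,-0.2]], grip=[8,8,8,8,8])

```text
time: 32.12
eef_pos: [0.5172, -0.0816, 0.1325]
tcp_rot: [0.998, -0.057, 0.001, -0.0]
contact_force: [-0.3, 4.1, 2.7]
opening: 0.172
```

```bash
python3 -c "
from h import *
st()"
```

```text
{'time': 32.125, 'eef_pos': [0.5172, -0.0816, 0.1325], 'tcp_rot': [0.9984, -0.0569, 0.0008, -0.0001], 'contact_force': [-0.2954, 4.1258, 2.6951], 'opening': 0.1721, 'qpos': [-0.3508, 0.0583, 2.0293, 0.0008, 1.0526, 1.3334]}
```

>>> send_rows(translation=[[-0.06,0.4,0],[0,0.5,0],[0,0.5,0],[0,0.5,0],[0,0.5,0]], rotation=[[0,0,0],[0,0,0],[0,0,0],[0,0,0],[0,0,0]], grip=[8,8,8,8,8])

```text
time: 32.75
eef_pos: [0.5069, -0.1531, 0.1325]
tcp_rot: [0.998, -0.057, 0.0, -0.0]
contact_force: [-0.4, 4.4, 6.6]
opening: 0.169
```

>>> send_rows(translation=[[0,0.5,0],[0,0.5,0],[0,0.5,0],[0,0.5,0],[0,0.5,0]], rotation=[[0,0,0],[0,0,0],[0,0,0],[0,0,0],[0,0,0]], grip=[8,8,8,8,8])

```text
time: 33.38
eef_pos: [0.4982, -0.2276, 0.1325]
tcp_rot: [0.998, -0.057, 0.0, -0.0]
contact_force: [0.5, 2.0, 7.3]
opening: 0.174
```

>>> send_rows(translation=[[0,0.5,0],[0,0.5,0],[0,0.5,0],[0,0.3,0],[0,0.13,0]], rotation=[[0,0,0],[0,0,0],[0,0,0],[0,0,-0.3],[0,0,-0.34]], grip=[8,8,8,8,8])

```text
time: 34.0
eef_pos: [0.4913, -0.2854, 0.1325]
tcp_rot: [1.0, -0.029, -0.0, 0.0]
contact_force: [-0.1, 3.5, 6.7]
opening: 0.171
```

>>> send_rows(translation=[[0,0,0],[0,0,0],[0,0,0]], rotation=[[0,0,0],[0,0,0],[0,0,0]], grip=[8,8,8])

```text
time: 34.38
eef_pos: [0.4913, -0.2858, 0.1324]
tcp_rot: [1.0, -0.029, -0.0, 0.001]
contact_force: [-1.4, -2.3, 5.5]
opening: 0.175
```

>>> send_rows(translation=[[0,0,0],[0,0,0],[0,0,-0.3],[0,0,-0.7],[0,0,-1]], rotation=[[0,0,0],[0,0,0],[0,0,0],[0,0,0],[0,0,0]], grip=[50,50,50,50,50])

```text
time: 35.0
eef_pos: [0.4912, -0.2837, 0.192]
tcp_rot: [1.0, -0.029, -0.001, -0.001]
contact_force: [-0.0, -0.9, -1.2]
opening: 0.591
```

>>> send_rows(translation=[[0,0,-1],[0,0,-1],[-0.7,-1,0],[-0.7,-1,0],[0,-1,0]], rotation=[[0,0,0],[0,0,0],[0,0,0],[0,0,0],[0,0,0]], grip=[50,50,50,50,50])

```text
time: 35.62
eef_pos: [0.4541, -0.191, 0.2525]
tcp_rot: [1.0, -0.03, 0.0, 0.0]
contact_force: [-0.4, 0.5, 0.0]
opening: 0.583
```

>>> send_rows(translation=[[0,-1,0],[0,0,0],[0,0,0]], rotation=[[0,0,0],[0,0,0],[0,0,0]], grip=[50,50,50])

```text
time: 36.0
eef_pos: [0.4569, -0.1623, 0.2524]
tcp_rot: [1.0, -0.029, 0.0, 0.0]
contact_force: [-0.3, -0.9, 1.0]
opening: 0.587
```

Run:
```python
from h import *
st();d=cam('wrist');t=cam('top');import pickle;pickle.dump((d,t),open('a.pkl','wb'))
cv2.imwrite('pics/store1.png',np.hstack([d['image'][:,160:],cv2.resize(t['image'][180:300,290:410],(400,420))]))
```

```text
{'time': 36.0, 'eef_pos': [0.4569, -0.1623, 0.2524], 'tcp_rot': [0.9996, -0.0292, 0.0003, 0.0004], 'contact_force': [-0.266, -0.8615, 0.9689], 'opening': 0.5871, 'qpos': [-0.5507, -0.1613, 2.008, -0.0005, 1.294, 1.0786]}
```

View pics/store1.png

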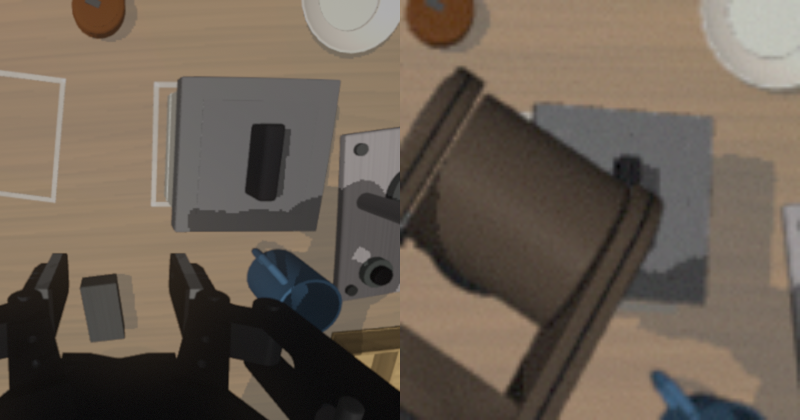

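The tub stands on the store mark. The mark's left line is at crop column ~152-156, rows 83-206, and the tub's base edge is at about column 166. Now to put numbers on it.

Run:
```python
from quad import *
import pickle
d,t=pickle.load(open('a.pkl','rb'))
g=cv2.cvtColor(d['image'],cv2.COLOR_BGR2GRAY)
for r in (100,120,140,160,180): print(r,g[r,306:344].tolist())
for c in (316,318,320,322): print('col',c,'rear',g[76:96,c].tolist(),'front',g[196:214,c].tolist())
print('lid');C=np.array([(180,77),(340,80),(317,231),(173,231)])+(160,0)
c,a,Q=quad(d,C,.122,1,5,-99);print(Q.round(4))
```

```text
100 [131, 132, 132, 131, 132, 131, 134, 147, 160, 164, 163, 162, 151, 135, 130, 131, 130, 130, 130, 130, 129, 123, 123, 139, 152, 141, 123, 117, 118, 114, 94, 72, 66, 67, 76, 91, 101, 104]
120 [128, 128, 128, 127, 127, 129, 137, 152, 162, 163, 162, 156, 140, 130, 128, 127, 128, 128, 128, 128, 125, 121, 129, 146, 144, 124, 118, 118, 115, 98, 74, 66, 66, 74, 90, 101, 104, 105]
140 [133, 133, 132, 132, 132, 133, 144, 161, 165, 165, 162, 151, 137, 133, 133, 132, 133, 132, 132, 130, 125, 125, 145, 155, 130, 117, 119, 116, 103, 78, 66, 66, 73, 87, 100, 106, 105, 106]
160 [130, 130, 130, 129, 130, 134, 150, 163, 165, 165, 158, 140, 130, 129, 129, 129, 129, 129, 128, 124, 123, 138, 152, 135, 120, 119, 117, 108, 83, 67, 66, 71, 86, 101, 106, 106, 106, 106]
180 [129, 129, 129, 129, 131, 145, 165, 170, 170, 165, 149, 133, 129, 129, 130, 130, 129, 128, 123, 122, 135, 151, 137, 120, 119, 118, 109, 85, 68, 66, 72, 87, 102, 106, 107, 106, 107, 107]
col 316 rear [133, 132, 132, 131, 131, 143, 162, 171, 172, 172, 168, 166, 166, 165, 165, 165, 164, 164, 163, 164] front [140, 140, 139, 139, 138, 145, 1
[... 175 characters left out ...]
ont [132, 130, 129, 129, 131, 139, 162, 169, 169, 167, 153, 136, 133, 132, 132, 132, 132, 132]
col 320 rear [132, 132, 132, 131, 131, 142, 156, 165, 165, 165, 161, 146, 133, 130, 131, 132, 133, 133, 132, 132] front [131, 130, 130, 131, 131, 140, 162, 167, 168, 165, 152, 137, 132, 132, 132, 132, 132, 132]
col 322 rear [132, 132, 132, 131, 132, 141, 156, 164, 164, 165, 161, 146, 132, 129, 130, 131, 132, 132, 132, 131] front [131, 130, 129, 130, 131, 139, 161, 167, 167, 165, 152, 137, 132, 132, 132, 132, 132, 132]
lid
centre [ 0.4896 -0.2833] sides [0.1424 0.136  0.1398 0.1359] yaws [-3.4  -4.22 -3.46 -3.14] mean -3.56
[[ 0.5616 -0.2166]
 [ 0.5532 -0.3587]
 [ 0.4175 -0.3487]
 [ 0.426  -0.2091]]
```

Run:
```python
from h import *
import pickle
d,t=pickle.load(open('a.pkl','rb'))
rows=np.array([100,120,140,160,180.])
L=ray(d,np.c_[[315.5,315.3,314.9,314.4,313.6],rows],0);T=ray(d,np.c_[[328.5,328,327.5,326.7,325.8],rows],0.001)
e=L[0]-L[-1];u=e/np.linalg.norm(e);n=np.array([u[1],-u[0],0])
print('mark yaw',np.degrees(np.arctan2(u[1],u[0])),'gap mm',((T-L)@n*1e3).round(1),'(want 12)')
e2=T[0]-T[-1];print('tub yaw',np.degrees(np.arctan2(e2[1],e2[0])))
c=ray(d,[(315.8,84.3),(313,203.9)],0);print('corners',c.round(4),np.linalg.norm(c[0]-c[1]))
print('mark centre',(c.mean(0)+n*.074).round(4))
# rear line at col 320 & front
r=ray(d,[(320,84.3),(320,203.9)],0);print('rear/front x',r.round(4))
```

```text
mark yaw -3.022351290986075 gap mm [15.6 15.5 15.6 15.5 15.6] (want 12)
tub yaw -3.021613032597647
corners [[ 0.5686 -0.2134  0.    ]
 [ 0.4207 -0.2057  0.    ]] 0.14813449210832255
mark centre [ 0.4908 -0.2834  0.    ]
rear/front x [[ 0.5684 -0.2184  0.    ]
 [ 0.4202 -0.2149  0.    ]]
```

The sides are parallel to the mark (both −3.02°), but the left gap is 15.6 mm where it should be 12 mm. The tub therefore sits about 3.6 mm too far towards −y, so I'll re-grip and nudge it.

>>> send_rows(translation=[[0.7,1,0],[0.7,1,0],[0,1,0],[0,1,0],[0,0,1]], rotation=[[0,0,0],[0,0,0],[0,0,0],[0,0,0],[0,0,0]], grip=[50,50,50,50,50])

```text
time: 36.72
eef_pos: [0.4927, -0.2884, 0.2244]
tcp_rot: [1.0, -0.031, 0.002, 0.002]
contact_force: [0.7, -0.1, -1.1]
opening: 0.583
```

>>> send_rows(translation=[[0,0,1],[0,0,1],[0,0,0.9],[0,0,0],[0,0,0]], rotation=[[0,0,0],[0,0,0],[0,0,0],[0,0,0],[0,0,0]], grip=[50,50,50,50,25])

```text
time: 37.35
eef_pos: [0.4921, -0.2851, 0.136]
tcp_rot: [1.0, -0.03, 0.001, 0.0]
contact_force: [-0.7, -0.1, -0.3]
opening: 0.387
```

>>> send_rows(translation=[[0,0,0],[0,0,0],[0,0,0],[0,0,0]], rotation=[[0,0,0],[0,0,0],[0,0,0],[0,0,0]], grip=[8,8,8,8])

```text
time: 37.85
eef_pos: [0.4926, -0.2853, 0.1369]
tcp_rot: [1.0, -0.029, 0.001, 0.001]
contact_force: [-1.1, -3.2, 5.8]
opening: 0.17
```

>>> send_rows(translation=[[0.01,-0.03,0],[0.01,-0.04,0],[0.01,-0.04,0],[0,-0.03,0],[0,0,0]], rotation=[[0,0,0],[0,0,0],[0,0,0],[0,0,0],[0,0,0]], grip=[8,8,8,8,8])

```text
time: 38.48
eef_pos: [0.4937, -0.2817, 0.137]
tcp_rot: [1.0, -0.029, 0.001, 0.002]
contact_force: [-1.0, -5.1, 5.8]
opening: 0.174
```

>>> send_rows(translation=[[0,0,0],[0,0,0],[0,0,0]], rotation=[[0,0,0],[0,0,0],[0,0,0]], grip=[8,8,8])

```text
time: 38.85
eef_pos: [0.4938, -0.2817, 0.137]
tcp_rot: [1.0, -0.029, 0.001, 0.002]
contact_force: [-0.5, -3.5, 6.4]
opening: 0.17
```

Now release, rise, and look from the left again. This time I'll also look from the front, to check the other direction.

>>> send_rows(translation=[[0,0,0],[0,0,0],[0,0,-0.3],[0,0,-0.7],[0,0,-1]], rotation=[[0,0,0],[0,0,0],[0,0,0],[0,0,0],[0,0,0]], grip=[50,50,50,50,50])

```text
time: 39.48
eef_pos: [0.4923, -0.2793, 0.1949]
tcp_rot: [1.0, -0.029, -0.001, -0.001]
contact_force: [0.8, -0.0, 0.5]
opening: 0.585
```

>>> send_rows(translation=[[0,0,-1],[0,0,-0.9],[-0.7,-1,0],[-0.7,-1,0],[0,-1,0]], rotation=[[0,0,0],[0,0,0],[0,0,0],[0,0,0],[0,0,0]], grip=[50,50,50,50,50])

```text
time: 40.1
eef_pos: [0.4552, -0.1866, 0.2524]
tcp_rot: [1.0, -0.03, 0.0, -0.0]
contact_force: [1.4, 0.4, 0.3]
opening: 0.584
```

>>> send_rows(translation=[[0,-1,0],[0,0,0],[0,0,0],[0,0,0]], rotation=[[0,0,0],[0,0,0],[0,0,0],[0,0,0]], grip=[50,50,50,50])

```text
time: 40.6
eef_pos: [0.458, -0.1585, 0.2521]
tcp_rot: [1.0, -0.03, -0.0, 0.0]
contact_force: [-0.6, 0.2, 0.0]
opening: 0.589
```

```bash
cat > gap.py <<'E'
from h import *
def gap():
    d=cam('wrist');g=cv2.cvtColor(d['image'],cv2.COLOR_BGR2GRAY).astype(float)
    L=[];T=[]
    for r in range(100,186,5):
        v=g[r-1:r+2,300:350].mean(0);gr=np.gradient(v)
        a=gr[:25].argmax();b=a+gr[a:a+10].argmin();e=b+3+gr[b+3:b+20].argmax()   # line in, line out, tub foot
        L.append((300+(a+b)/2,r));T.append((300+e,r))
    print(np.round(L[0]+T[0]+L[-1]+T[-1],1))
    L=ray(d,L,0);T=ray(d,T,.001)
    e=L[0]-L[-1];u=e/np.linalg.norm(e);n=np.array([u[1],-u[0],0])
    if n[1]>0:n=-n
    G=(T-L)@n*1e3;e2=T[0]-T[-1]
    print('gap mm',G.round(1),'median',np.median(G).round(2),'yaws',np.degrees(np.arctan2(u[1],u[0])).round(2),np.degrees(np.arctan2(e2[1],e2[0])).round(2))
    return d
if __name__=='__main__':
    s=st();d=gap();cv2.imwrite('pics/gap_%d.png'%(s['time']*10),d['image'])
E
python3 gap.py
```

```text
{'time': 40.6, 'eef_pos': [0.458, -0.1585, 0.2521], 'tcp_rot': [0.9996, -0.0298, -0.0, 0.0001], 'contact_force': [-0.623, 0.1731, 0.0155], 'opening': 0.589, 'qpos': [-0.5429, -0.1612, 2.0086, -0.0002, 1.2942, 1.0875]}
[318.5 100.  340.  100.  316.5 185.  326.  185. ]
gap mm [25.9 26.  11.5 11.5 25.1 11.6 11.6 12.9 13.  25.6 25.7 11.9 11.9 12.
 26.1 26.2 12.1 12.2] median 12.55 yaws -2.93 -10.42
```

>>> send_rows(translation=[[-0.8,0.6,0],[-0.8,0.6,0],[-0.8,0.6,0],[0,0,0],[0,0,0]], rotation=[[0,0,0],[0,0,0],[0,0,0],[0,0,0],[0,0,0]], grip=[50,50,50,50,50])

```text
time: 41.28
eef_pos: [0.3832, -0.2077, 0.2521]
tcp_rot: [1.0, -0.03, 0.0, -0.0]
contact_force: [-0.3, 0.3, -0.4]
opening: 0.584
```

Run:
```python
from h import *
import pickle
s=st();d=cam('wrist');pickle.dump(d,open('b.pkl','wb'));cv2.imwrite('pics/front.png',d['image'])
```

```text
{'time': 41.275, 'eef_pos': [0.3832, -0.2077, 0.2521], 'tcp_rot': [0.9996, -0.0298, 0.0002, -0.0001], 'contact_force': [-0.2944, 0.2824, -0.4407], 'opening': 0.5839, 'qpos': [-0.7305, -0.286, 2.111, 0.0005, 1.3164, 0.8998]}
```

View pics/front.png

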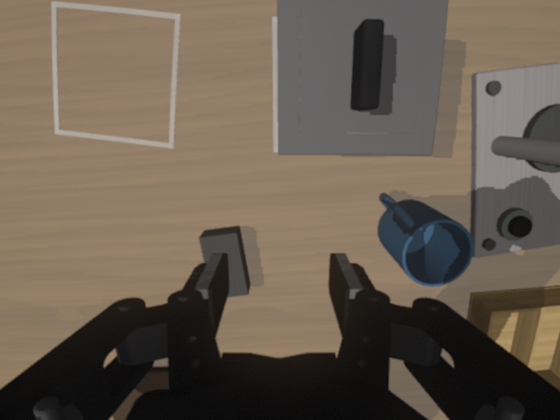

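The left gap is now 11.5–12.2 mm, as wanted (the 25 mm readings caught the lid edge instead). For the x direction I'll look from behind, at the rear line.

>>> send_rows(translation=[[1,0,0],[1,0,0],[1,0,0],[1,0.5,0],[1,0.5,0]], rotation=[[0,0,0],[0,0,0],[0,0,0],[0,0,0],[0,0,0]], grip=[50,50,50,50,50])

```text
time: 41.95
eef_pos: [0.5328, -0.2456, 0.2516]
tcp_rot: [1.0, -0.028, -0.0, -0.0]
contact_force: [-0.3, -0.4, -0.5]
opening: 0.588
```

>>> send_rows(translation=[[1,0.5,0],[1,0.5,0],[0,0,0],[0,0,0]], rotation=[[0,0,0],[0,0,0],[0,0,0],[0,0,0]], grip=[50,50,50,50])

```text
time: 42.45
eef_pos: [0.5891, -0.2788, 0.2513]
tcp_rot: [1.0, -0.029, -0.001, -0.0]
contact_force: [-0.2, 0.8, -0.1]
opening: 0.586
```

Run:
```python
from h import *
s=st();d=cam('wrist');cv2.imwrite('pics/rear.png',d['image'])
m=np.array([.4908,-.2834,0]);a=np.radians(-3.02);ux=np.array([np.cos(a),np.sin(a),0])
p=proj(d,[m+ux*.074,m+ux*.062]);print(p.round(1))
g=cv2.cvtColor(d['image'],cv2.COLOR_BGR2GRAY)
u,v=p[0].round().astype(int)
for du in(-60,-30,0,30,60):print(u+du,v-15,g[v-15:v+35,u+du].tolist())
```

```text
{'time': 42.45, 'eef_pos': [0.5891, -0.2788, 0.2513], 'tcp_rot': [0.9996, -0.0288, -0.0006, -0.0005], 'contact_force': [-0.2284, 0.8323, -0.0832], 'opening': 0.5862, 'qpos': [-0.5975, 0.2224, 1.6169, 0.0001, 1.3038, 1.031]}
[[286.5 196.5]
 [286.5 205.4]]
227 182 [122, 123, 123, 124, 126, 126, 127, 126, 125, 124, 124, 123, 123, 128, 128, 127, 128, 126, 125, 126, 126, 127, 126, 126, 125, 125, 124, 123, 123, 122, 121, 119, 118, 117, 118, 120, 121, 120, 121, 120, 120, 122, 116, 81, 50, 45, 44, 44, 45, 46]
257 182 [124, 124, 125, 126, 125, 126, 126, 125, 125, 124, 122, 118, 122, 147, 155, 156, 153, 141, 127, 123, 125, 125, 124, 116, 89, 74, 68, 76, 108, 132, 101, 77, 75, 75, 72, 68, 67, 66, 65, 75, 92, 84, 68, 52, 46, 43, 44, 43, 42, 47]
287 182 [124, 125, 126, 126, 126, 126, 126, 125, 124, 123, 121, 118, 121, 149, 159, 160, 155, 139, 126, 123, 123, 123, 124, 115, 89, 75, 73, 77, 108, 132, 102, 76, 75, 75, 74, 74, 68, 65, 65, 79, 102, 88, 68, 52, 44, 41, 44, 42, 43, 47]
317 182 [125, 125, 125, 126, 126, 126, 124, 122, 120, 119, 119, 122, 136, 156, 162, 161, 157, 140, 126, 123, 123, 123, 122, 109, 85, 68, 67, 77, 107, 127, 99, 76, 74, 68, 66, 66, 67, 66, 65, 79, 101, 81, 64, 51, 44, 43, 42, 42, 41, 46]
347 182 [126, 126, 127, 126, 125, 123, 121, 120, 121, 121, 122, 123, 124, 126, 126, 126, 124, 124, 124, 124, 123, 120, 118, 119, 117, 111, 105, 102, 102, 102, 102, 102, 103, 103, 104, 104, 102, 101, 100, 100, 101, 101, 95, 68, 47, 44, 43, 44, 44, 44]
```

View pics/rear.png

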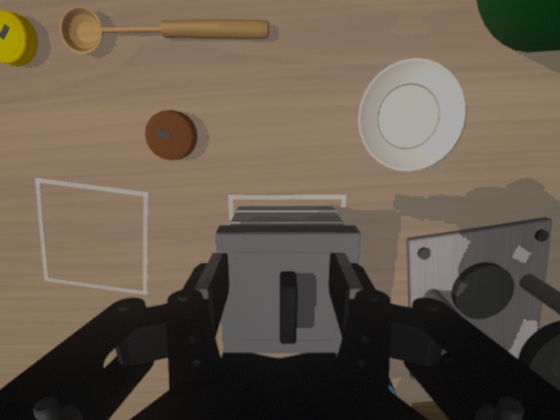

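The rear view shows line centre at row 197 and the tub foot at row 205.7, about 11.7 mm, so x is good. It also shows ridges on the wall: the bright edge I used in the left view may be a ridge rather than the foot. I'll re-read that saved picture.

Run:
```python
from h import *
d=cam('wrist');im=cv2.imread('pics/gap_406.png');g=cv2.cvtColor(im,cv2.COLOR_BGR2GRAY)
T=np.eye(4);T[:3,:3]=R.from_quat([.9996,-.0298,0,.0001]).as_matrix();T[:3,3]=[.458,-.1585,.2521];d['T']=T@np.array(d['hand_eye'])
for r in(100,120,140,160,180):print(r,g[r-1:r+2,310:345].mean(0).round().astype(int).tolist())
# predicted columns of: line centre, tub foot if perfectly centred
m=np.array([.4908,-.2834,0]);a=np.radians(-3.02);ux=np.array([np.cos(a),np.sin(a),0]);uy=np.array([-np.sin(a),np.cos(a),0])
for x in(.04,0,-.04):print(proj(d,[m+ux*x+uy*.074,m+ux*x+uy*.062]).round(1).tolist())
```

```text
100 [131, 131, 132, 131, 132, 133, 144, 158, 163, 163, 161, 153, 139, 132, 131, 131, 127, 122, 123, 138, 148, 137, 122, 118, 118, 110, 90, 70, 66, 68, 80, 96, 103, 104, 104]
120 [128, 128, 128, 128, 128, 133, 148, 161, 163, 163, 158, 146, 131, 128, 128, 128, 125, 122, 130, 146, 144, 125, 118, 118, 113, 96, 73, 66, 67, 78, 93, 102, 105, 105, 105]
140 [131, 131, 131, 131, 132, 141, 155, 163, 165, 164, 156, 138, 131, 132, 132, 129, 124, 126, 147, 154, 130, 118, 118, 116, 102, 75, 66, 67, 77, 92, 103, 105, 105, 106, 105]
160 [131, 131, 131, 130, 136, 149, 162, 165, 164, 158, 142, 131, 130, 130, 128, 124, 123, 141, 155, 136, 120, 118, 117, 105, 77, 65, 67, 74, 89, 103, 106, 106, 106, 106, 106]
180 [128, 128, 128, 130, 143, 164, 170, 170, 167, 155, 134, 128, 128, 127, 122, 122, 135, 150, 138, 121, 118, 118, 107, 78, 66, 67, 75, 89, 103, 106, 106, 106, 106, 106, 106]
[[318.4, 114.3], [328.2, 114.3]]
[[317.6, 147.4], [327.1, 147.4]]
[[316.8, 178.9], [326.0, 178.8]]
```

Run:
```python
from h import *
d=cam('wrist');g=cv2.cvtColor(cv2.imread('pics/v3.png'),cv2.COLOR_BGR2GRAY)
T=np.eye(4);T[:3,:3]=R.from_quat([1,.0013,-.0012,.0003]).as_matrix();T[:3,3]=[.4402,.191,.2541];d['T']=T@np.array(d['hand_eye'])
a=np.radians(-10.5);ux=np.array([np.cos(a),np.sin(a),0]);uy=np.array([-np.sin(a),np.cos(a),0]);c=np.array([.5241,-.0226,0])
for row in(90,110,130):
    print(row,'from 375:',g[row,375:475].tolist())
    for h in(0,.01,.02,.03,.04,.05,.08,.118):
        X=np.linspace(-.062,.062,400);p=proj(d,[c+ux*x+uy*.062+[0,0,h] for x in X]);k=abs(p[:,1]-row).argmin();print(h,(p[k]).round(1).tolist(),end=' ')
    print()
cv2.imwrite('pics/wall.png',np.hstack([cv2.resize(cv2.imread('pics/v3.png')[20:180,360:520],(480,480),interpolation=cv2.INTER_CUBIC),cv2.resize(cv2.imread('pics/gap_406.png')[70:220,300:400],(320,480),interpolation=cv2.INTER_CUBIC)]))
```

```text
90 from 375: [116, 117, 117, 116, 116, 116, 116, 116, 116, 116, 116, 116, 116, 117, 128, 145, 151, 151, 148, 138, 121, 116, 116, 116, 117, 116, 116, 117, 116, 117, 118, 117, 114, 111, 110, 110, 111, 110, 116, 135, 143, 124, 112, 110, 110, 110, 110, 110, 110, 110, 110, 110, 110, 109, 108, 108, 118, 137, 135, 119, 110, 110, 110, 110, 110, 110, 111, 110, 109, 103, 86, 75, 79, 89, 96, 99, 99, 106, 109, 109, 111, 128, 152, 163, 159, 139, 114, 104, 100, 94, 80, 64, 49, 42, 42, 48, 60, 63, 63, 63]
0 [406.5, 90.0] 0.01 [409.6, 90.0] 0.02 [412.9, 90.0] 0.03 [416.4, 90.0] 0.04 [420.0, 90.0] 0.05 [423.8, 90.0] 0.08 [436.7, 90.1] 0.118 [456.9, 90.1] 
110 from 375: [119, 119, 120, 120, 119, 120, 119, 120, 123, 136, 147, 151, 152, 148, 136, 123, 119, 118, 119, 119, 119, 119, 118, 119, 119, 119, 118, 113, 110, 111, 111, 110, 112, 120, 135, 135, 117, 110, 111, 111, 111, 110, 111, 111, 111, 111, 110, 110, 111, 110, 112, 130, 148, 126, 111, 110, 110, 110, 110, 110, 109, 110, 110, 106, 88, 74, 78, 88, 96, 102, 103, 106, 109, 110, 111, 125, 149, 163, 157, 124, 73, 44, 43, 44, 46, 46, 47, 52, 70, 103, 13
[... 162 characters left out ...]
9] 0.08 [430.9, 110.2] 0.118 [450.9, 109.9] 
130 from 375: [122, 122, 122, 128, 145, 154, 155, 154, 148, 132, 123, 122, 122, 122, 123, 123, 123, 122, 123, 123, 121, 116, 112, 111, 110, 110, 110, 114, 130, 142, 127, 113, 110, 111, 112, 110, 111, 110, 111, 111, 111, 111, 110, 110, 113, 127, 144, 138, 117, 110, 111, 110, 111, 110, 111, 111, 111, 111, 110, 111, 111, 110, 111, 110, 110, 110, 110, 110, 113, 129, 153, 164, 157, 121, 72, 45, 44, 45, 45, 45, 43, 45, 50, 62, 67, 69, 69, 68, 68, 67, 74, 105, 141, 151, 151, 151, 153, 154, 153, 152]
0 [395.7, 130.0] 0.01 [398.8, 130.0] 0.02 [402.0, 129.9] 0.03 [405.3, 129.9] 0.04 [408.8, 130.1] 0.05 [412.5, 130.1] 0.08 [425.1, 130.0] 0.118 [444.8, 129.8]
```

View pics/wall.png

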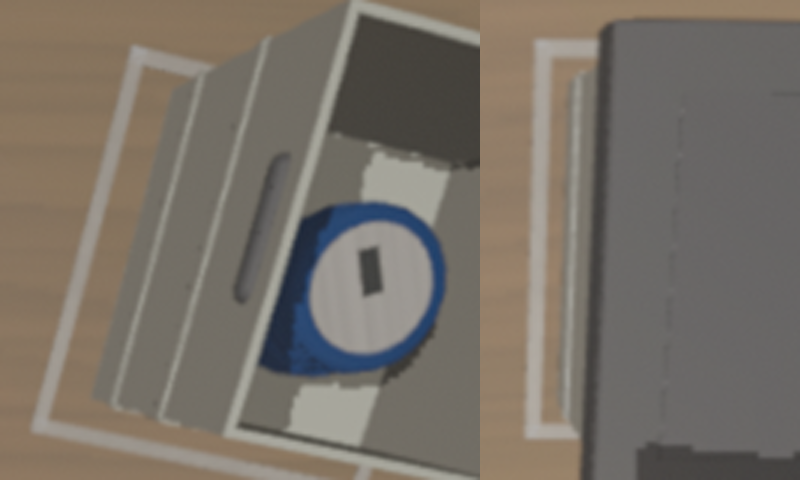

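The close-up confirms it: the bright lines are wall ridges and the foot is the outer grey edge. The true left gap is about 9 mm, so the nudge overshot and the tub is 3 mm too far towards +y. I'll push it back 3 mm.

>>> send_rows(translation=[[-1,0.28,0],[-1,0,0],[-1,0,0],[-0.17,0,0],[0,0,1]], rotation=[[0,0,0],[0,0,0],[0,0,0],[0,0,0],[0,0,0]], grip=[50,50,50,50,50])

```text
time: 43.22
eef_pos: [0.4951, -0.2836, 0.2256]
tcp_rot: [1.0, -0.03, 0.003, 0.003]
contact_force: [-0.5, 0.7, -0.4]
opening: 0.582
```

>>> send_rows(translation=[[0,0,1],[0,0,1],[0,0,0.8],[0,0,0],[0,0,0]], rotation=[[0,0,0],[0,0,0],[0,0,0],[0,0,0],[0,0,0]], grip=[50,50,50,50,25])

```text
time: 43.85
eef_pos: [0.4945, -0.2829, 0.1393]
tcp_rot: [1.0, -0.029, 0.001, 0.001]
contact_force: [0.6, -0.3, -0.3]
opening: 0.386
```

>>> send_rows(translation=[[0,0,0],[0,0,0],[0,0,0],[0,0,0]], rotation=[[0,0,0],[0,0,0],[0,0,0],[0,0,0]], grip=[8,8,8,8])

```text
time: 44.35
eef_pos: [0.4946, -0.2828, 0.1399]
tcp_rot: [1.0, -0.029, 0.001, 0.001]
contact_force: [0.8, 2.5, 5.5]
opening: 0.167
```

>>> send_rows(translation=[[0,0.02,0],[0,0.03,0],[0,0.02,0],[0,0,0],[0,0,0]], rotation=[[0,0,0],[0,0,0],[0,0,0],[0,0,0],[0,0,0]], grip=[8,8,8,8,8])

```text
time: 44.98
eef_pos: [0.4945, -0.2842, 0.1399]
tcp_rot: [1.0, -0.029, 0.001, -0.0]
contact_force: [0.3, 5.1, 7.0]
opening: 0.167
```

>>> send_rows(translation=[[0,0,0],[0,0,0],[0,0,-0.3],[0,0,-0.7],[0,0,-1]], rotation=[[0,0,0],[0,0,0],[0,0,0],[0,0,0],[0,0,0]], grip=[50,50,50,50,50])

```text
time: 45.6
eef_pos: [0.4929, -0.2843, 0.198]
tcp_rot: [1.0, -0.029, -0.001, -0.001]
contact_force: [0.0, -0.2, -0.8]
opening: 0.59
```

>>> send_rows(translation=[[0,0,-1],[0,0,-0.8],[-0.7,-1,0],[-0.7,-1,0],[0,-1,0]], rotation=[[0,0,0],[0,0,0],[0,0,0],[0,0,0],[0,0,0]], grip=[50,50,50,50,50])

```text
time: 46.22
eef_pos: [0.4558, -0.1916, 0.2525]
tcp_rot: [1.0, -0.03, 0.0, 0.0]
contact_force: [0.2, 0.2, 0.1]
opening: 0.589
```

>>> send_rows(translation=[[0,-1,0],[0,-1,0],[0,0,0],[0,0,0],[0,0,0]], rotation=[[0,0,0],[0,0,0],[0,0,0],[0,0,0],[0,0,0]], grip=[50,50,50,50,50])

```text
time: 46.85
eef_pos: [0.4603, -0.1332, 0.2521]
tcp_rot: [1.0, -0.03, 0.0, 0.0]
contact_force: [0.1, 0.1, -0.8]
opening: 0.583
```

Run:
```python
from h import *
s=st();d=cam('wrist');g=cv2.cvtColor(d['image'],cv2.COLOR_BGR2GRAY)
m=np.array([.4908,-.2834,0]);a=np.radians(-3.02);ux=np.array([np.cos(a),np.sin(a),0]);uy=np.array([-np.sin(a),np.cos(a),0])
for x in(.04,0.02,0,-.02,-.04):
    p=proj(d,[m+ux*x+uy*.074,m+ux*x+uy*.062]);u,v=p[0].round().astype(int)
    print(p.round(1).tolist(),'from',u-8,g[v-1:v+2,u-8:u+22].mean(0).round().astype(int).tolist())
cv2.imwrite('pics/fin.png',d['image'])
```

```text
{'time': 46.85, 'eef_pos': [0.4603, -0.1332, 0.2521], 'tcp_rot': [0.9996, -0.0298, 0.0, 0.0002], 'contact_force': [0.0874, 0.0593, -0.8186], 'opening': 0.583, 'qpos': [-0.4937, -0.1747, 2.0202, -0.0003, 1.2959, 1.1369]}
[[339.0, 115.1], [348.7, 115.1]] from 331 [126, 126, 125, 126, 126, 133, 148, 158, 159, 159, 153, 138, 127, 125, 125, 125, 124, 121, 117, 116, 115, 126, 148, 141, 123, 115, 115, 115, 115, 115]
[[338.3, 131.8], [347.9, 131.8]] from 330 [124, 124, 124, 124, 123, 125, 141, 158, 161, 160, 155, 142, 127, 124, 124, 125, 124, 122, 118, 116, 115, 124, 146, 144, 126, 116, 115, 116, 116, 115]
[[337.6, 148.2], [347.1, 148.1]] from 330 [127, 126, 126, 126, 128, 139, 155, 162, 163, 160, 149, 132, 126, 127, 127, 127, 125, 121, 117, 115, 123, 144, 147, 128, 117, 115, 116, 116, 115, 115]
[[337.0, 164.1], [346.4, 164.0]] from 329 [126, 126, 126, 126, 127, 134, 150, 162, 164, 162, 154, 137, 128, 127, 127, 127, 127, 123, 118, 116, 121, 139, 146, 128, 117, 115, 116, 116, 116, 115]
[[336.3, 179.6], [345.6, 179.5]] from 328 [125, 126, 126, 126, 126, 131, 146, 163, 166, 166, 158, 140, 127, 125, 126, 125, 126, 124, 119, 115, 120, 139, 147, 129, 117, 116, 116, 116, 116, 115]
```

Line centre to foot is now 11.0–11.7 mm (12 wanted), and the sides are parallel to within about 0.4°. That will do, so I'll retract and take one last look at the scene.

>>> send_rows(translation=[[0,0,-1],[0,0,-1],[0,0,-1],[0,0,0],[0,0,0]], rotation=[[0,0,0],[0,0,0],[0,0,0],[0,0,0],[0,0,0]], grip=[50,50,50,50,50])

```text
time: 47.52
eef_pos: [0.46, -0.1326, 0.3408]
tcp_rot: [1.0, -0.03, -0.001, -0.0]
contact_force: [-0.3, -0.1, -0.1]
opening: 0.588
```

Run:
```python
from h import *
st();t=cam('top');s=cam('scene')
cv2.imwrite('pics/end.png',np.hstack([cv2.resize(s['image'][80:340,120:460],(400,306)),cv2.resize(t['image'][100:330,90:490],(400,306))]))
```

```text
{'time': 47.525, 'eef_pos': [0.46, -0.1326, 0.3408], 'tcp_rot': [0.9996, -0.0296, -0.0008, -0.0004], 'contact_force': [-0.2664, -0.0906, -0.1466], 'opening': 0.5878, 'qpos': [-0.4929, -0.2244, 1.9031, -0.0001, 1.4647, 1.1371]}
```

View pics/end.png

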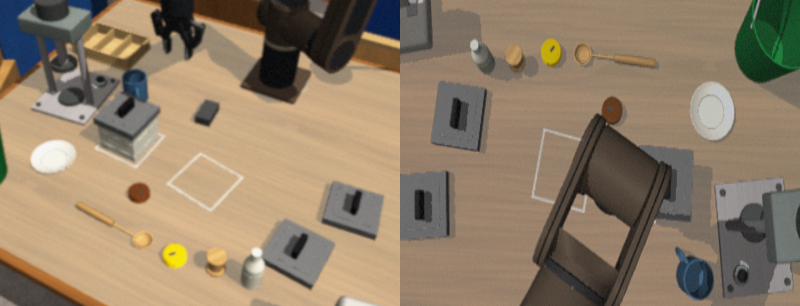

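No blue cans are left on the table. The closed tub is on the store mark, the two other lids lie flat with handles up, and nothing else looks moved.

```bash
python3 -c "
from plant import ticket
print(ticket.sign_off())"
```

```text
the job is handed in; nothing more can be done
None
```

The job is done and handed in at about 48 s of robot time. All three blue cans are in the tub, the fitting lid is snapped on, and the closed tub sits on the empty mark near the crusher.

- **Lid:** the first lid I tried, the middle one nearest the tub, went over the rim. It snapped past the catches and stopped hard at its seated height (16 N with no further travel). The other two lids were never touched and lie flat, handle up.
- **Moving the tub:** I dragged it by the handle without lifting it, then made two small nudges. The first overshot because I had taken a ridge on the tub wall for its foot; the second corrected that.
- **Final position:** from mark line to tub foot I measured 11.0–11.7 mm on the left side, where 12 mm is exact centre. The rear gap was 11.7 mm, measured before the last nudge and not again. The left-side gaps suggest up to about 0.4° of twist.
- **Disagreement between cameras:** the top and wrist cameras differed by about 2 mm in x and in y, so I used the tub-to-mark gaps in the wrist view.
- **Last pictures:** they show no blue cans on the table and everything else apparently undisturbed. The gripper was clear of everything at hand-in.

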